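# Kit an optical stack into its assembly nest

### The arm

A 6-joint arm with a two-finger parallel gripper is mounted at the origin on a cart in front of the work surface, level with it; the furniture and walls round the work are solid. World frame = base frame: x ahead of the robot, y to its left, z up, the work surface at z = 0. Lengths are in m, angles in rad, forces in N, time in s.
With the tool pointing down it reaches from about 0.3 to 0.875 m from the base axis. Payload 6.4 kg.
Tool frame: the origin (TCP) lies at the very end of the fingers, on their centre line; the grasp point (between the pads) lies 19 mm behind it (ctrl.hold_point_z is the distance from the TCP to the grasp point, in m); y points along the fingers, x is the direction in which the jaws open and shut, and the axes are right-handed (so a half turn about y gives the same grasp; the last joint's range is limited). The gripper opens to 85 mm and grips with 20 to 120 N. Pads are 22 mm wide; open, the fingers measure 114 mm over their backs; the gripper's body (76 mm by 85 mm) begins 54 mm behind the grasp point. The pads swing forward as they close: fully open they stand 13 mm farther back than shut.
Start: joints at [0.96, 0.181, 1.607, -0, 1.354, -0.206], TCP at [0.226, 0.529, 0.231] pointing down, gripper open.
Joint ranges: [-2.99, 2.99], [-0.89, 2.07], [0.3, 2.58], [-1.14, 4.28], [0, 2.63], [-3.12, 3.12]. Speed limits (rad/s): [2.57, 2.57, 3.01, 3.14, 3.14, 3.14].

### API

Orientations are given as a unit quaternion [w, x, y, z].
In Python, from bench import ctrl, imaging gives the robot as it stands.
- The arm moves only by the shell command python3 -m jog 'ROWS'. ROWS is JSON, a list of rows, each a list of 3 entries, a list of its own where there are three numbers: the shift along the tool's x, y, z in cm, then the turn, a rotation vector about the tool's x, y, z in rad, then the finger opening in cm, from 0 to 8.54. A call has 1 to 12 rows; each row shifts and turns the pose as measured when the row begins, along the tool's axes as they then stand; what a row does not reach is not made up. A row lasts 1/12 s, in which the tool goes at most 41.7 mm and 7.16 degrees, less where a joint would pass 70% of its speed; a pose out of reach is approached as far as the arm can. A call is refused whole if a number of a shift passes 4.17 or a number of a turn 0.125, either way. A call with a gripper value outside its range is refused whole. The fingers move at their own pace and stop on an object; the grip force is fixed at half the most. Time passes only in rows, so rows that do not move let the fingers close. It gives the time, the measured TCP pose, the force and the opening at its end, in the units of the state.
- ctrl.get_obs(): the state, without advancing time (a new reading comes with each control period).
- imaging.camera(name): name is "side" or "top"; returns a dict with "frame" (480x640x3 uint8, red, green, blue), "depth" (480x640 float32, m along the optical axis (not along the pixel's ray), 0 where there is no reading), "K" (3x3 intrinsics, pixels), "R" (3x3) and "t" (3): a world point X has camera coordinates R X + t. Camera axes: x right, y down, z forward; pixel columns grow to the right and rows downward; lengths in m; the calibration is good to about 2 mm. A picture is of the moment at which its call begins.
- ctrl.hand_in(): hands the job in, once; it reports no verdict.
The state is a dict: "time_s": time; "q": joint angles; "dq": joint speeds; "joint_efforts": joint torques, N m; "eef_pos": TCP position; "eef_rot": TCP orientation; "wrist_force": force on the tool from outside, world axes, zero at the start; "torque": the same for the moment, N m; "opening": opening from 0.0 (shut) to 1.0 (fully open).
Only numpy, scipy, OpenCV 4.12 (cv2) and the standard library are available. Lean on these libraries where they do the work, as an engineer would, in place of code of your own. Each camera call takes 0.05 s, during which the arm holds its last target. There are 200 camera calls.

### The job

Kit the optical stack into the assembly nest between its four guide pins, in build order from the bottom up: first the spacer on the nest's seat, then the lens blank, then the retaining ring, and last the knobbed cover, each lying flat on the one before. Set the glass lens blank down gently, never letting it drop, and leave the petri dish and the small coverslip box where they lie.

Things in the scene. Friction and masses are not known exactly. Their poses are not given: they have to be found in the camera images.
- nest: the assembly nest: fixed round aluminium base, 84 mm across, 8 mm high, with a raised round seat (44 mm across, top 30 mm above the bench) and four upright steel guide pins, 7 mm thick, at x = +-23 mm, y = +-23 mm in this frame, ending 72 mm above the bench, tapered in the top 10 mm. Origin: centre of the underside, z up; yaw within +-23 degrees
- nest_seat (a point): centre of the seat's flat top, 30 mm above the bench, axes as the nest's. The pins end 42 mm above it; a 50 mm disc has 4 mm of play all round between them. Fingers fit between the pins (39 mm free) when they close along the nest's x or y axis; beside the seat they find 22 mm of free height below its top
- spacer_c (a point): the spacer: plain thin-walled aluminium ring with the large hole, outside 50 mm, hole 36 mm, 16 mm high, lying flat. This point is its centre, 8 mm above its underside; axis z is the axis of the disc and points up. Loose, about 50 g
- lens_c (a point): the lens blank: solid clear glass disc without a hole, 50 mm across, 10 mm thick, both faces flat, no rim. This point is its centre, 5 mm above its underside; axis z is the axis of the disc and points up. Loose, about 50 g
- retainer_c (a point): the retaining ring: broad flat aluminium ring with the small hole and two dark radial slots on its upper face, outside 50 mm, hole 24 mm, 10 mm thick. This point is its centre, 5 mm above its underside; axis z is the axis of the disc and points up. Loose, about 50 g
- cap_c (a point): the cover: black plastic disc 50 mm across and 8 mm thick with an upright round knob 20 mm across and 26 mm tall on top, 34 mm high in all. This point is on its axis, 17 mm above its underside, so the knob reaches from 9 mm below to 17 mm above it; z points up along the knob. Loose, about 50 g
- petri_dish_c (a point): a bystander: closed petri dish, 58 mm across with a rim, 15 mm high, loose; no part of the stack, leave it. This point is its centre, 7.5 mm above the bench
- coverslip_box_c (a point): a bystander: small pale-blue box of 30 x 30 x 14 mm, loose; leave it. This point is its centre, 7 mm above the bench
Things that resemble listed ones, but are neither listed nor needed, are in the scene too. What is shaped like the part that bears retainer_c but brown is not meant.

How it is judged:
On the way, in this order (a step that is already met when the one before it is completed fails the run):
1. the spacer lies on the seat of the nest (horizontal distance between spacer_c and nest_seat below 0.009 m and angle between the z axis of spacer_c and the z axis of nest_seat, either way round below 0.12 rad and z of spacer_c in the frame of nest_seat between 0.004 and 0.012 m), for 0.2 s.
2. the lens blank lies on the spacer (horizontal distance between lens_c and nest_seat below 0.009 m and angle between the z axis of lens_c and the z axis of nest_seat, either way round below 0.12 rad and z of lens_c in the frame of nest_seat between 0.017 and 0.025 m), for 0.2 s.
3. the retaining ring lies on the lens blank (horizontal distance between retainer_c and nest_seat below 0.009 m and angle between the z axis of retainer_c and the z axis of nest_seat, either way round below 0.12 rad and z of retainer_c in the frame of nest_seat between 0.027 and 0.035 m), for 0.2 s.
4. the knobbed cover lies on the retaining ring (horizontal distance between cap_c and nest_seat below 0.009 m and angle between cap_c's own z axis and vertical below 0.12 rad and z of cap_c in the frame of nest_seat between 0.049 and 0.057 m), for 0.2 s.
At the end, for the whole second after the job is handed in: Spacer, lens blank, retaining ring and cover lie in this order from the bottom up on the nest's seat, each within 9 mm of the seat's axis sideways, within 4 mm of its height in the stack (centres 8, 21, 31 and 53 mm above the seat), flat within 0.12 rad, released and at rest (all of step 1 and all of step 2 and all of step 3 and all of step 4 and linear speed of each of spacer, lens, retainer, cap below 0.02 m/s); the robot touches nothing.
It fails at once if the lens blank is dropped (falls freely by more than about 12 mm) (linear speed of lens above 0.5 m/s and contact force between the fingers and lens below 0.05 N).
It fails at once if the petri dish is moved by more than 30 mm (distance of petri_dish_c from where it was at the start of the episode above 0.03 m).
It fails at once if the coverslip box is moved by more than 30 mm (distance of coverslip_box_c from where it was at the start of the episode above 0.03 m).
It also fails if it takes over 88 s, if anything falls off the work surface, if the arm or the gripper's body presses on something with over 40 N, if the wrist force passes 120 N, or if a joint passes its speed limit or range.

## Working session

There is one attempt and no reset: what is moved stays moved. The work goes in short steps, Python scripts to look and compute and a shell command to move; the robot and the scene stay as the last step left them, time stands still between calls to the robot, and variables do not carry over. Pictures are saved under pics/ and viewed, about 12 in all and at most 16, crops included, and the job is handed in when it is done.

```bash
ls; mkdir -p pics; python3 - <<'E'
from bench import ctrl, imaging
import cv2, numpy as np
o=ctrl.get_obs(); print(o)
for n in("top","side"):
    d=imaging.camera(n); cv2.imwrite(f"pics/{n}0.png",d["frame"][:,:,::-1]); np.savez(f"{n}0.npz",**d)
    print(n,d["K"],d["R"],d["t"])
E
```

```text
pics
{'time_s': 0.0, 'q': array([ 9.59720631e-01,  1.81567396e-01,  1.60801464e+00,  2.45392045e-05,
        1.35383818e+00, -2.06315634e-01]), 'dq': array([ 0.00293883, -0.00165411, -0.00034086,  0.00093956,  0.00054995,
        0.00040422]), 'joint_efforts': array([ 1.60077390e-03, -4.44884348e+01, -3.51328218e+01, -1.76208491e-04,
        9.31419258e-03,  3.87803163e-05]), 'eef_pos': array([0.22608577, 0.52806901, 0.23036616]), 'eef_rot': array([-0.59006713,  0.59052676,  0.38868912, -0.38989703]), 'wrist_force': array([-0.01119361, -0.66183026,  0.07264042]), 'torque': array([ 0.01335456,  0.00173186, -0.00498722]), 'opening': 0.9974616109788433}
top [[615.51196931   0.         315.79929273]
 [  0.         615.51196931 233.5654151 ]
 [  0.           0.           1.        ]] [[-0.00738349 -0.99970453  0.02315916]
 [-0.9983453   0.00604871 -0.05718459]
 [ 0.05702761 -0.02354306 -0.99809497]] [1.14923991e-06 5.17098468e-01 1.30862543e+00]
side [[592.75203305   0.         325.25532109]
 [  0.         592.75203305 251.09007806]
 [  0.           0.           1.        ]] [[ 0.98710008 -0.16001178  0.00544594]
 [-0.06734972 -0.44585341 -0.89256863]
 [ 0.14524959  0.88068778 -0.45087868]] [-0.49205347  0.08905111  0.99626874]
```

View pics/top0.png

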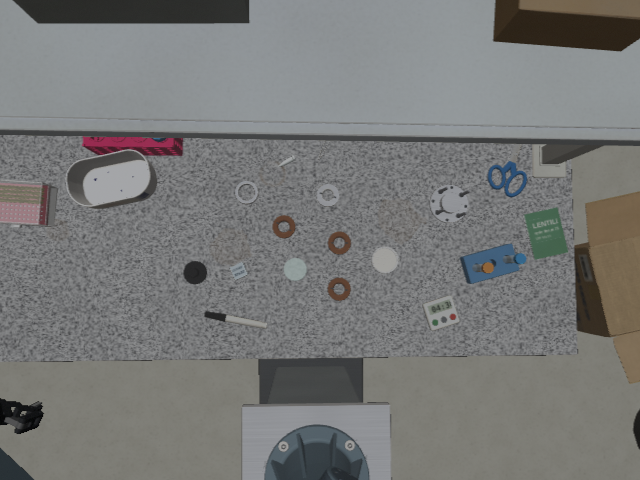

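View pics/side0.png

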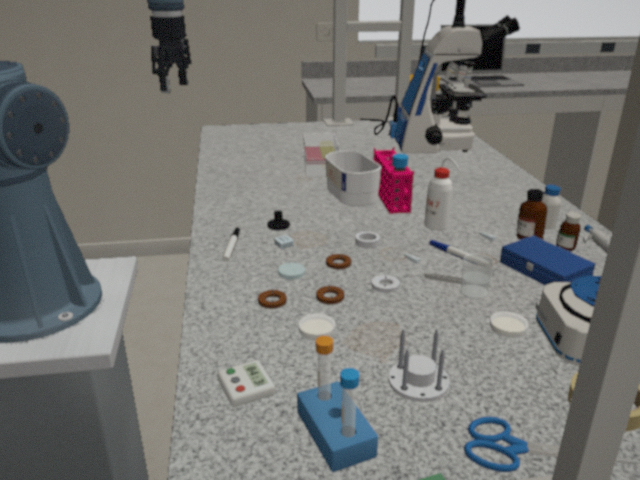

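Pictures 1-2. In the top view: spacer (246,192), retainer (328,195) (light), lens (295,269), cap (195,272), box (238,270), petri (385,260), nest (450,203). Could be mistaken: for the retainer, the brown rings (284,227), (339,243), (339,289) and the spacer; for the lens, the petri dish (385,260). I'll check this in one crop.

```bash
cat > h.py <<'E'
import numpy as np, cv2
def load(n): return dict(np.load(n))
def proj(d,X):
    c=d["R"]@np.asarray(X,float)+d["t"]; p=d["K"]@c; return p[:2]/p[2]
def ray(d,uv):
    r=d["R"].T@np.linalg.solve(d["K"],[uv[0],uv[1],1.]); return -d["R"].T@d["t"], r
def plane(d,uv,z):
    c,r=ray(d,uv); return c+r*(z-c[2])/r[2]
def tri(d1,p1,d2,p2):
    P=[d["K"]@np.c_[d["R"],d["t"]] for d in(d1,d2)]
    X=cv2.triangulatePoints(P[0],P[1],np.float64(p1).reshape(2,1),np.float64(p2).reshape(2,1)); return (X[:3]/X[3]).ravel()
E
python3 - <<'E'
from h import *
a=cv2.imread("pics/top0.png")[150:310,170:490]
b=cv2.imread("pics/side0.png")[205:400,210:500]
cv2.imwrite("pics/crop1.png",np.vstack([cv2.resize(a,(640,320),interpolation=cv2.INTER_CUBIC)]))
cv2.imwrite("pics/crop2.png",cv2.resize(b,None,fx=2.5,fy=2.5,interpolation=cv2.INTER_CUBIC))
d=load("top0.npz")
# heights from depth at a few pixels
for n,uv in dict(spacer=(246,192),ret=(328,195),lens=(295,269),cap=(195,272),petri=(385,260),nest=(450,203),box=(238,270)).items():
    u,v=uv; z=d["depth"][v-14:v+15:2,u-14:u+15:2]
    print(n,plane(d,uv,0.012).round(3))
E
```

```text
spacer [0.608 0.146 0.012]
ret [ 0.601 -0.031  0.012]
lens [0.441 0.042 0.012]
cap [0.437 0.255 0.012]
petri [ 0.459 -0.152  0.012]
nest [ 0.582 -0.296  0.012]
box [0.44  0.164 0.012]
```

View pics/crop1.png

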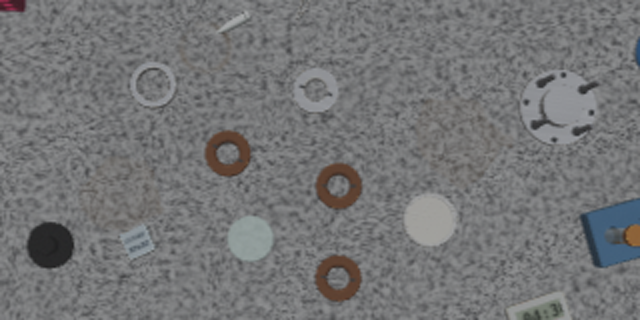

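View pics/crop2.png

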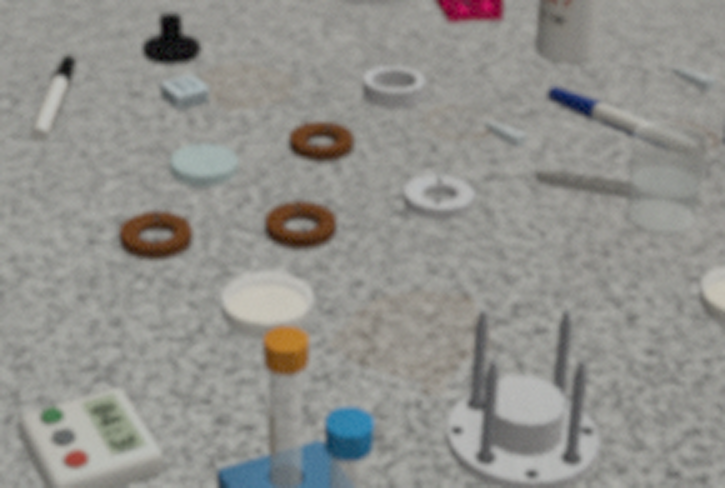

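Pictures 3-4 confirm it: the light thin-walled ring is the spacer, the light slotted ring the retainer, the pale disc without a rim the lens, and the rimmed cream one the petri dish. The brown rings are decoys. Now I'll measure.

```bash
python3 - <<'E'
from h import *
T=load("top0.npz");S=load("side0.npz")
def hm(d):
    v,u=np.mgrid[:480,:640]; r=np.stack([(u-d["K"][0,2])/d["K"][0,0],(v-d["K"][1,2])/d["K"][1,1],np.ones_like(u)],-1)*d["depth"][...,None]
    return (r-d["t"])@d["R"]
WT,WS=hm(T),hm(S)
np.savez("w.npz",T=WT,S=WS)
approx=dict(spacer=(.608,.146,.016,.05),ret=(.601,-.031,.01,.05),lens=(.441,.042,.01,.05),cap=(.437,.255,.008,.05),petri=(.459,-.152,.015,.058),nest=(.582,-.296,.008,.084))
for n,(x,y,zt,dia) in approx.items():
    for nm,d,W in(("T",T,WT),("S",S,WS)):
        m=(np.hypot(W[...,0]-x,W[...,1]-y)<dia/2+.012)&(d["depth"]>0)
        z=W[...,2][m]
        out=[n,nm,m.sum(),"z pct",np.percentile(z,[2,10,30,50,70,90,98]).round(4)]
        mm=m&(W[...,2]>zt*.55)
        P=W[mm]
        if len(P)>10:
            out+=["ctr",cv2.minEnclosingCircle(P[:,:2].astype(np.float32))[0:2]]
        print(*out)
E
```

```text
spacer T 3545 z pct [-0.0023  0.0014  0.6342  0.6447  0.6462  0.6511  0.6525] ctr ((0.6079183220863342, 0.14597952365875244), 0.03704318031668663)
spacer S 532 z pct [-0.0023 -0.0015  0.0002  0.0055  0.0111  0.0151  0.0163] ctr ((0.6081167459487915, 0.14427489042282104), 0.028275370597839355)
ret T 3339 z pct [-0.002   0.0019  0.6286  0.6447  0.6464  0.6512  0.6528] ctr ((0.6009597182273865, -0.030992180109024048), 0.03708498552441597)
ret S 702 z pct [-0.0024 -0.0014 -0.0002  0.0022  0.0081  0.0097  0.0106] ctr ((0.602212131023407, -0.03148172050714493), 0.02745811827480793)
lens T 916 z pct [-0.0038 -0.0013  0.0016  0.0048  0.0097  0.0131  0.0158] ctr ((0.44057518243789673, 0.04164592921733856), 0.036667924374341965)
lens S 624 z pct [-0.0024 -0.0013  0.0001  0.0054  0.0089  0.0101  0.0109] ctr ((0.44318515062332153, 0.03965500369668007), 0.027413656935095787)
cap T 922 z pct [-0.0037 -0.0012  0.0013  0.0044  0.0085  0.0136  0.0361] ctr ((0.4361571669578552, 0.25528156757354736), 0.03642506152391434)
cap S 475 z pct [-0.0026 -0.0015  0.      0.0058  0.0078  0.0257  0.0333] ctr ((0.43704161047935486, 0.2544299066066742), 0.026426760479807854)
petri T 1112 z pct [-0.0035 -0.0009  0.0024  0.0108  0.0154  0.0186  0.0213] ctr ((0.46262672543525696, -0.1515888273715973), 0.03172117844223976)
petri S 1167 z pct [-0.0019 -0.001   0.0006  0.0131  0.0143  0.0153  0.016 ] ctr ((0.4601210653781891, -0.15236425399780273), 0.03054903820157051)
nest T 5331 z pct [-0.0016  0.003   0.0306  0.6442  0.646   0.6512  0.6527] ctr ((0.5822604894638062, -0.2960170805454254), 0.05396663397550583)
nest S 3602 z pct [-0.0016 -0.0007  0.0029  0.0082  0.0255  0.0424  0.0652] ctr ((0.581037700176239, -0.29626819491386414), 0.04255067929625511)
```

```bash
python3 - <<'E'
from h import *
T=load("top0.npz");S=load("side0.npz");w=load("w.npz");WT,WS=w["T"],w["S"]
A=dict(spacer=(.608,.146,.016,.05),ret=(.601,-.031,.01,.05),lens=(.441,.042,.01,.05),cap=(.437,.255,.008,.05),knob=(.437,.255,.034,.02),seat=(.582,-.296,.03,.044),base=(.582,-.296,.008,.084))
for n,(x,y,zt,dia) in A.items():
    o=[n]
    for W,tol in((WT,.0035),(WS,.0015)):
        m=(np.hypot(W[...,0]-x,W[...,1]-y)<dia/2+.008)&(abs(W[...,2]-zt)<tol)
        P=W[m][:,:2].astype(np.float32)
        if len(P)>4: c,r=cv2.minEnclosingCircle(P); o+=[len(P),np.round(c,4),round(r,4)]
    # colour: top image bright/dark blob vs side blob -> triangulate handled below
    print(*o)
for nm,W in(("T",WT),("S",WS)):
  m=((np.hypot(W[...,0]-.582,W[...,1]+.296)<.05)&(W[...,2]>.04)&(W[...,2]<.085)).astype(np.uint8)
  k,l,st,c=cv2.connectedComponentsWithStats(m)
  for i in range(1,k):
    if st[i,4]>5: P=W[l==i]; print(nm,st[i],P.mean(0).round(4),P[:,2].max().round(4), P[P[:,2]>P[:,2].max()-.02].mean(0).round(4))
m=(WT[...,2]>.5)&(abs(WT[...,1])<.35); P=WT[m]; print("shelf",P.min(0),P.max(0))
m=(WT[...,2]>.03)&(WT[...,2]<.4)&(abs(WT[...,1]+.38)<.14)&(WT[...,0]>.36)&(WT[...,0]<.56);P=WT[m];print("tubes",P.min(0),P.max(0))
E
```

```text
spacer 159 [0.6077 0.1459] 0.0248 79 [0.6079 0.1422] 0.0264
ret 273 [ 0.6001 -0.0306] 0.0301 175 [ 0.6011 -0.0325] 0.0259
lens 333 [0.4414 0.0417] 0.0327 217 [0.4421 0.039 ] 0.0262
cap 295 [0.437  0.2551] 0.0329 101 [0.4364 0.2543] 0.0264
knob 61 [0.4365 0.2574] 0.01 17 [0.4356 0.2532] 0.0106
seat 272 [ 0.5813 -0.298 ] 0.0278 430 [ 0.5857 -0.2972] 0.0272
base 558 [ 0.582  -0.2961] 0.0499 794 [ 0.5811 -0.2963] 0.0425
T [441 187   7   5  21] [ 0.607  -0.2724  0.0585] 0.076 [ 0.6073 -0.2726  0.0664]
T [463 190   7   5  21] [ 0.5998 -0.3176  0.0591] 0.0726 [ 0.6001 -0.318   0.0657]
T [439 209   6   4  17] [ 0.5619 -0.2652  0.0611] 0.073 [ 0.5621 -0.2654  0.0656]
T [460 212   7   4  20] [ 0.5547 -0.3103  0.0601] 0.0792 [ 0.5549 -0.3105  0.069 ]
S [400 329   6  21  93] [ 0.5616 -0.27    0.0553] 0.0719 [ 0.5617 -0.2696  0.0611]
S [433 329   6  22  95] [ 0.607  -0.2774  0.056 ] 0.0724 [ 0.607  -0.2773  0.0621]
S [403 349   7  22 102] [ 0.5542 -0.3155  0.0558] 0.0721 [ 0.5543 -0.3153  0.0617]
S [438 349   7  22 101] [ 0.5993 -0.323   0.0562] 0.0731 [ 0.5993 -0.3229  0.0625]
shelf [ 0.44161505 -0.34998421  0.61533784] [0.75174144 0.34999261 1.3357025 ]
tubes [ 0.4089081  -0.43342577  0.03007372] [ 0.55990134 -0.26392211  0.1259467 ]
```

```bash
cat >> h.py <<'E'
from scipy.spatial.transform import Rotation as Ro
YAW=np.deg2rad(80.8)
def togo(x,y,z):
    from bench import ctrl
    o=ctrl.get_obs(); q=o["eef_rot"]; M=Ro.from_quat(np.r_[q[1:],q[0]]).as_matrix()
    Md=np.c_[[np.cos(YAW),np.sin(YAW),0],[0,0,-1],[-np.sin(YAW),np.cos(YAW),0]]
    rv=Ro.from_matrix(M.T@Md).as_rotvec()
    d=M.T@(np.r_[x,y,z]-o["eef_pos"])*100; d2=Md.T@(np.r_[x,y,z]-o["eef_pos"])*100
    print("t",round(o["time_s"],2),"pos",o["eef_pos"].round(4),"F",o["wrist_force"].round(1),"open",round(o["opening"]*8.54,2),"| shift cm",d.round(2),"turned",d2.round(2),"rotvec",rv.round(3))
E
python3 -m jog '[[[0,0,0],[0,-0.12,0],8.5],[[0,0,0],[0,-0.12,0],8.5]]'; python3 -c "
from h import *
togo(.608,.1445,.13)"
```

```text
time_s: 0.27
eef_pos: [0.2258, 0.5276, 0.2294]
eef_rot: [-0.538, 0.539, 0.457, -0.46]
wrist_force: [0.4, -0.3, 0.5]
opening: 0.992
t 0.27 pos [0.2258 0.5276 0.2294] F [ 0.4 -0.3  0.5] open 8.47 | shift cm [-31.69   9.97 -43.86] turned [-31.7    9.94 -43.86] rotvec [-0.002  0.001 -0.003]
```

```bash
python3 -m jog '[[[-2,0.3,-2.7],[0,0,0],6.5],[[-2,0.3,-2.7],[0,0,0],6.5],[[-2,0.4,-2.7],[0,0,0],6.5],[[-2,0.5,-2.7],[0,0,0],6.5],[[-2,0.5,-2.7],[0,0,0],6.5],[[-2,0.5,-2.7],[0,0,0],6.5],[[-2,0.5,-2.7],[0,0,0],6.5],[[-2,0.5,-2.7],[0,0,0],6.5],[[-2,0.5,-2.7],[0,0,0],6.5],[[-2,0.5,-2.7],[0,0,0],6.5]]'; python3 -c "
from h import *
togo(.608,.1445,.13)"
```

```text
time_s: 1.1
eef_pos: [0.4648, 0.2832, 0.1794]
eef_rot: [0.534, -0.533, -0.461, 0.467]
wrist_force: [0.5, 0.5, -0.2]
opening: 0.761
t 1.1 pos [0.4648 0.2832 0.1794] F [ 0.5  0.5 -0.2] open 6.5 | shift cm [-11.73   4.88 -16.14] turned [-11.4    4.94 -16.35] rotvec [-0.007  0.021 -0.004]
```

```bash
python3 -m jog '[[[-2,0.8,-2.7],[0,0.02,0],6],[[-2,0.8,-2.7],[0,0,0],6],[[-2,0.8,-2.7],[0,0,0],6],[[-2,0.8,-2.7],[0,0,0],6],[[-2,0.8,-2.7],[0,0,0],6],[[-1.5,0.8,-2],[0,0,0],6],[[0,0,0],[0,0,0],6]]'; python3 -c "
from h import *
togo(.608,.1445,.05)
from bench import imaging
d=imaging.camera('side'); np.savez('side1.npz',**d); t=imaging.camera('top'); np.savez('top1.npz',**t)
p=proj(d,[.608,.1445,.06]); u,v=p.astype(int); print(p)
a=cv2.resize(d['frame'][v-70:v+50,u-70:u+70,::-1],(560,480),interpolation=cv2.INTER_CUBIC); cv2.imwrite('pics/h1.png',a)"
```

```text
time_s: 1.68
eef_pos: [0.607, 0.1314, 0.1249]
eef_rot: [0.541, -0.539, -0.453, 0.46]
wrist_force: [-1.5, -0.1, 0.5]
opening: 0.705
t 1.68 pos [0.607  0.1314 0.1249] F [-1.5 -0.1  0.5] open 6.02 | shift cm [1.36 7.48 0.05] turned [1.31 7.49 0.11] rotvec [-0.009 -0.006 -0.006]
[367.93535042 216.13020871]
```

View pics/h1.png

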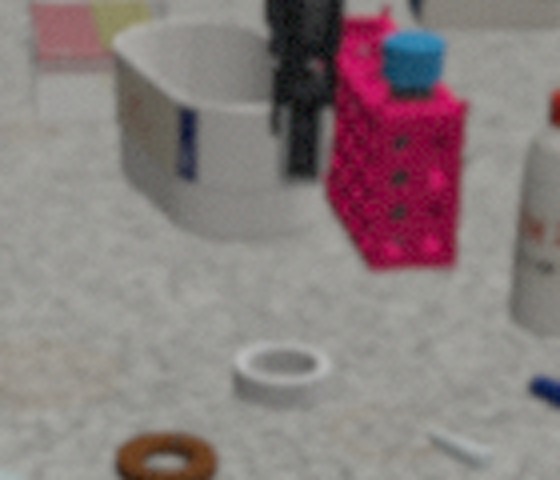

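Picture 5: the gripper hangs above the spacer with the near fingertip at crop (303,178) and the spacer at (282,372). I'll measure the tip height from depth.

```bash
cat >> h.py <<'E'
def hm(d):
    v,u=np.mgrid[:480,:640]; r=np.stack([(u-d["K"][0,2])/d["K"][0,0],(v-d["K"][1,2])/d["K"][1,1],np.ones_like(u)],-1)*d["depth"][...,None]
    return (r-d["t"])@d["R"]
E
python3 - <<'E'
from h import *
d=load('side1.npz');W=hm(d)
m=(abs(W[...,0]-.607)<.04)&(abs(W[...,1]-.131)<.08)&(W[...,2]>.09)&(W[...,2]<.2)&(d["depth"]>0)
k,l,st,c=cv2.connectedComponentsWithStats(m.astype(np.uint8))
for i in range(1,k):
  if st[i,4]>8:
    P=W[l==i]; print(st[i]); 
    for z in np.arange(P[:,2].min(),P[:,2].min()+.03,.004):
      Q=P[abs(P[:,2]-z)<.002]; print(z.round(4),len(Q),Q.mean(0).round(4) if len(Q) else '', np.ptp(Q[:,0]).round(4) if len(Q) else '')
E
```

```text
[364 155  18  38 471]
0.129 8 [0.6017 0.1129 0.1302] 0.0161
0.133 23 [0.6015 0.1093 0.133 ] 0.019
0.137 22 [0.5997 0.0994 0.1369] 0.0205
0.141 31 [0.6002 0.1052 0.1411] 0.0211
0.145 28 [0.6011 0.1006 0.145 ] 0.0202
0.149 25 [0.6006 0.0929 0.1492] 0.0205
0.153 24 [0.6007 0.097  0.1526] 0.021
0.157 36 [0.602  0.1048 0.1569] 0.026
```

```bash
python3 -m jog '[[[0.7,1.5,0.1],[0,0,0],6],[[0.6,3,0],[0,0,0],6],[[0,3,0],[0,0,0],6],[[0,2,0],[0,0,0],6],[[0,1,0],[0,0,0],6],[[0,0,0],[0,0,0],6]]'; python3 -c "
from h import *
togo(.608,.1445,.001)"
```

```text
time_s: 2.28
eef_pos: [0.6027, 0.1553, 0.0217]
eef_rot: [0.539, -0.537, -0.457, 0.461]
wrist_force: [-1.7, 1.0, 0.4]
opening: 0.705
t 2.28 pos [0.6027 0.1553 0.0217] F [-1.7  1.   0.4] open 6.02 | shift cm [-0.98  2.06 -0.71] turned [-0.99  2.07 -0.69] rotvec [-0.006  0.003 -0.001]
```

```bash
python3 -m jog '[[[-0.6,0,-0.5],[0,0,0],6],[[0,0,0],[0,0,0],6],[[0,0,0],[0,0,0],6]]'; python3 -c "
from h import *
togo(.608,.1445,.001)"
```

```text
time_s: 2.53
eef_pos: [0.607, 0.1503, 0.0242]
eef_rot: [0.538, -0.536, -0.458, 0.461]
wrist_force: [-0.7, -0.2, 0.2]
opening: 0.704
t 2.53 pos [0.607  0.1503 0.0242] F [-0.7 -0.2  0.2] open 6.01 | shift cm [-0.55  2.32 -0.2 ] turned [-0.55  2.32 -0.2 ] rotvec [-0.005  0.006 -0.001]
```

```bash
python3 -m jog '[[[-0.5,1,-0.2],[0,0,0],6],[[0,0.8,0],[0,0,0],6],[[0,0.4,0],[0,0,0],6],[[0,0,0],[0,0,0],6],[[0,0,0],[0,0,0],6]]'; python3 -c "
from h import *
togo(.608,.1445,.001)"
```

```text
time_s: 2.95
eef_pos: [0.6118, 0.1439, 0.0044]
eef_rot: [-0.537, 0.538, 0.46, -0.459]
wrist_force: [0.5, -0.7, 0.5]
opening: 0.703
t 2.95 pos [0.6118 0.1439 0.0044] F [ 0.5 -0.7  0.5] open 6.01 | shift cm [0.   0.34 0.38] turned [0.   0.34 0.38] rotvec [0.003 0.004 0.001]
```

```bash
python3 -m jog '[[[0,0.3,0.4],[0,0,0],6],[[0,0,0],[0,0,0],6],[[0,0,0],[0,0,0],6]]'; python3 -c "
from h import *
togo(.608,.1445,.001)"
```

```text
time_s: 3.2
eef_pos: [0.6073, 0.1444, 0.0009]
eef_rot: [-0.537, 0.538, 0.46, -0.459]
wrist_force: [1.1, 0.3, 0.2]
opening: 0.7
t 3.2 pos [0.6073 0.1444 0.0009] F [1.1 0.3 0.2] open 5.97 | shift cm [ 0.02 -0.01 -0.07] turned [ 0.02 -0.01 -0.07] rotvec [0.002 0.004 0.001]
```

Good. Close and lift.

```bash
python3 -m jog '[[[0,0,0],[0,0,0],4.5],[[0,0,0],[0,0,0],4.5],[[0,0,0],[0,0,0],4.5],[[0,0,0],[0,0,0],4.5],[[0,0,0],[0,0,0],4.5]]'; python3 -c "
from h import *
togo(.5815,-.295,.13)"
```

```text
time_s: 3.62
eef_pos: [0.6076, 0.1448, 0.0017]
eef_rot: [-0.537, 0.538, 0.46, -0.459]
wrist_force: [-0.3, 0.4, -0.2]
opening: 0.537
t 3.62 pos [0.6076 0.1448 0.0017] F [-0.3  0.4 -0.2] open 4.58 | shift cm [-43.84 -12.85  -4.3 ] turned [-43.83 -12.83  -4.45] rotvec [0.003 0.005 0.001]
```

```bash
python3 -m jog '[[[0,0,0],[0,0,0],4],[[0,0,0],[0,0,0],4],[[0,0,0],[0,0,0],4],[[0,-1.5,0],[0,0,0],4],[[0,-3,0],[0,0,0],4],[[0,-3,0],[0,0,0],4],[[0,0,0],[0,0,0],4]]'; python3 -c "
from h import *
togo(.5815,-.295,.13)
from bench import imaging
d=imaging.camera('side'); t=imaging.camera('top'); np.savez('side2.npz',**d)
u,v=proj(d,[.608,.1445,.06]).astype(int)
cv2.imwrite('pics/g1.png',cv2.resize(d['frame'][v-50:v+50,u-60:u+60,::-1],(600,500),interpolation=cv2.INTER_CUBIC))"
```

```text
time_s: 4.2
eef_pos: [0.6051, 0.1447, 0.079]
eef_rot: [0.538, -0.537, -0.459, 0.46]
wrist_force: [1.8, 0.5, -0.0]
opening: 0.538
t 4.2 pos [0.6051 0.1447 0.079 ] F [ 1.8  0.5 -0. ] open 4.6 | shift cm [-43.8   -5.1   -4.48] turned [-43.78  -5.1   -4.7 ] rotvec [-0.003  0.004 -0.   ]
```

View pics/g1.png

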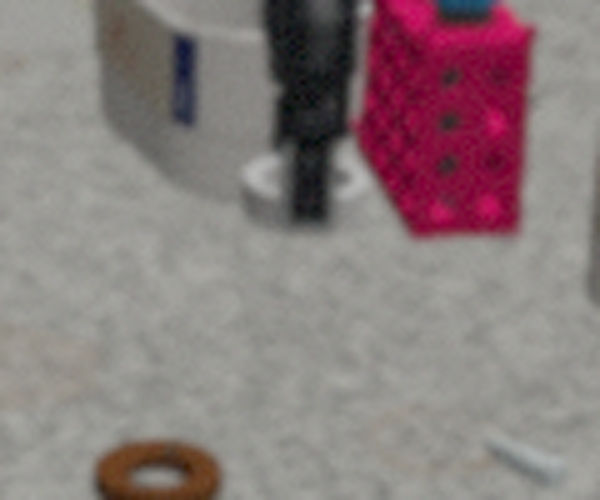

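Picture 6: the spacer is held level, with the tip close to its underside, so a reading of 4.6 means 50 mm. Next, carry it to the nest.

```bash
python3 -m jog '[[[-2,-2,-0.2],[0,0,0],4],[[-3,-2,-0.3],[0,0,0],4],[[-3.5,0,-0.4],[0,0,0],4],[[-3.5,0,-0.4],[0,0,0],4],[[-3.5,0,-0.4],[0,0,0],4],[[-3.5,0,-0.4],[0,0,0],4],[[-3.5,0,-0.4],[0,0,0],4],[[-3.5,0,-0.4],[0,0,0],4],[[-3.5,0,-0.4],[0,0,0],4],[[-3.5,0,-0.4],[0,0,0],4],[[-3,0,-0.3],[0,0,0],4],[[-2,0,-0.2],[0,0,0],4]]';python3 -m jog '[[[0,0,0],[0,0,0],4],[[0,0,0],[0,0,0],4]]'; python3 -c "
from h import *
togo(.5815,-.295,.12)"
```

```text
time_s: 5.3
eef_pos: [0.5752, -0.2458, 0.1031]
eef_rot: [0.544, -0.526, -0.456, 0.469]
wrist_force: [0.5, 0.5, -0.2]
opening: 0.535
time_s: 5.47
eef_pos: [0.5728, -0.2505, 0.1005]
eef_rot: [0.547, -0.526, -0.454, 0.467]
wrist_force: [1.0, 0.4, -0.9]
opening: 0.534
t 5.47 pos [ 0.5728 -0.2505  0.1005] F [ 1.   0.4 -0.9] open 4.56 | shift cm [-4.26 -2.01 -1.47] turned [-4.26 -1.95 -1.57] rotvec [-0.034  0.008  0.004]
```

```bash
python3 -m jog '[[[-2,-1.0,-0.8],[-0.035,0.008,0],4],[[-2,-0.5,-0.7],[0,0,0],4],[[0,0,0],[0,0,0],4],[[0,0,0],[0,0,0],4],[[0,0,0],[0,0,0],4]]'; python3 -c "
from h import *
togo(.5815,-.295,.12)"
```

```text
time_s: 5.88
eef_pos: [0.5796, -0.2861, 0.1101]
eef_rot: [0.542, -0.533, -0.46, 0.458]
wrist_force: [0.3, -0.5, -0.7]
opening: 0.533
t 5.88 pos [ 0.5796 -0.2861  0.1101] F [ 0.3 -0.5 -0.7] open 4.55 | shift cm [-0.84 -1.   -0.32] turned [-0.85 -0.99 -0.33] rotvec [-0.007  0.003  0.01 ]
```

```bash
python3 -m jog '[[[-0.8,0,-0.3],[-0.007,0.003,0.01],4],[[0,0,0],[0,0,0],4],[[0,0,0],[0,0,0],4]]'; cat >> h.py <<'E'
def snap(n,c=(.5815,-.295,.08),hw=50,s=6):
    from bench import imaging
    out=[]
    for k in("top","side"):
        d=imaging.camera(k); np.savez(f"{k}_{n}.npz",**d); u,v=proj(d,c).astype(int)
        out.append(cv2.resize(d["frame"][v-hw:v+hw,u-hw:u+hw,::-1],(400,400),interpolation=cv2.INTER_CUBIC))
    cv2.imwrite(f"pics/{n}.png",np.hstack(out))
E
python3 -c "
from h import *
togo(.5815,-.295,.12); snap('n1')"
```

```text
time_s: 6.13
eef_pos: [0.5811, -0.2908, 0.1083]
eef_rot: [0.539, -0.537, -0.459, 0.46]
wrist_force: [-0.3, 0.3, -0.5]
opening: 0.533
t 6.13 pos [ 0.5811 -0.2908  0.1083] F [-0.3  0.3 -0.5] open 4.55 | shift cm [-0.41 -1.17 -0.1 ] turned [-0.41 -1.17 -0.11] rotvec [-0.003  0.004  0.001]
```

View pics/n1.png

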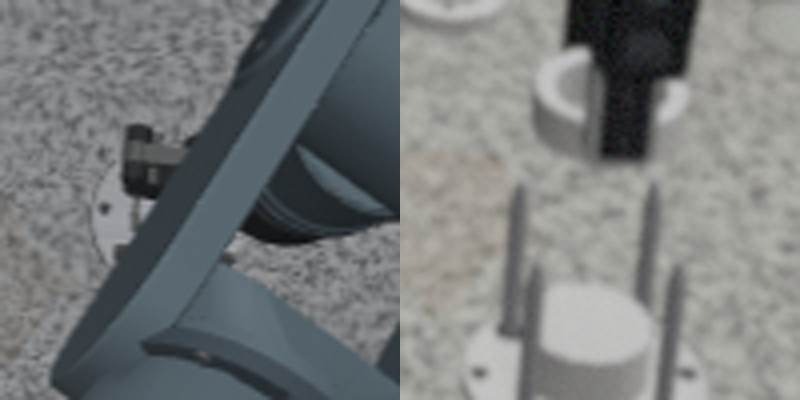

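```bash
cat >> h.py <<'E'
from scipy.optimize import least_squares
def wall(d,c,r,z0,z1,tol=.006):
    """circle of radius r fitted to the seen outer wall points between heights z0,z1 (side depth)"""
    W=hm(d); m=(np.hypot(W[...,0]-c[0],W[...,1]-c[1])<r+.008)&(W[...,2]>z0)&(W[...,2]<z1)&(d["depth"]>0)&(d["frame"].min(-1)>70)
    m&=(np.hypot(W[...,0]-c[0],W[...,1]-c[1])>r-.008)&(W[...,1]<c[1])
    P=W[m][:,:2]; s=least_squares(lambda p:np.hypot(P[:,0]-p[0],P[:,1]-p[1])-r,c[:2],loss="soft_l1",f_scale=.001)
    return len(P),s.x.round(4),np.sqrt(np.mean(s.fun**2)).round(4)
E
python3 - <<'E'
from h import *
d=load("side_n1.npz"); d0=load("side0.npz")
print("held spacer",wall(d,(.581,-.291),.025,.11,.119))
print("base",wall(d0,(.5815,-.295),.042,.002,.007))
print("seat",wall(d0,(.5815,-.295),.022,.011,.028))
print("spacer0",wall(d0,(.608,.1445),.025,.003,.014), "ret0",wall(d0,(.601,-.031),.025,.002,.009),"lens0",wall(d0,(.441,.041),.025,.002,.009))
E
```

```text
held spacer (171, array([ 0.5822, -0.2938]), np.float64(0.0025))
base (233, array([ 0.5814, -0.2935]), np.float64(0.002))
seat (284, array([ 0.5814, -0.294 ]), np.float64(0.0013))
spacer0 (125, array([0.6086, 0.1451]), np.float64(0.002)) ret0 (107, array([ 0.6013, -0.0294]), np.float64(0.0026)) lens0 (111, array([0.4411, 0.0429]), np.float64(0.0021))
```

```bash
python3 -m jog '[[[-0.1,1,0.1],[0,0,0],4],[[0,1.5,0],[0,0,0],4],[[0,1.5,0],[0,0,0],4],[[0,1.2,0],[0,0,0],4],[[0,1,0],[0,0,0],4],[[0,0.6,0],[0,0,0],4],[[0,0,0],[0,0,0],4],[[0,0,0],[0,0,0],4]]'; python3 -c "
from h import *
togo(.580,-.292,.032)"
```

```text
time_s: 6.9
eef_pos: [0.5795, -0.291, 0.0347]
eef_rot: [0.538, -0.536, -0.459, 0.46]
wrist_force: [-0.2, -0.9, -0.3]
opening: 0.534
t 6.9 pos [ 0.5795 -0.291   0.0347] F [-0.2 -0.9 -0.3] open 4.56 | shift cm [-0.09  0.27 -0.06] turned [-0.09  0.27 -0.06] rotvec [-0.003  0.005  0.001]
```

```bash
python3 -m jog '[[[0,0.2,0],[0,0,0],4],[[0,0.1,0],[0,0,0],4],[[0,0,0],[0,0,0],4]]'; python3 -c "
from h import *
togo(.580,-.292,.032)"
```

```text
time_s: 7.15
eef_pos: [0.5803, -0.2916, 0.0327]
eef_rot: [0.538, -0.537, -0.459, 0.46]
wrist_force: [-0.4, 0.1, -0.0]
opening: 0.532
t 7.15 pos [ 0.5803 -0.2916  0.0327] F [-0.4  0.1 -0. ] open 4.55 | shift cm [-0.04  0.07  0.02] turned [-0.04  0.07  0.02] rotvec [-0.001  0.005  0.   ]
```

```bash
python3 -m jog '[[[0,0.1,0],[0,0,0],4],[[0,0,0],[0,0,0],4],[[0,0,0],[0,0,0],5.4],[[0,0,0],[0,0,0],5.8],[[0,0,0],[0,0,0],5.8],[[0,0,0],[0,0,0],5.8]]'; python3 -c "
from h import *
togo(.580,-.292,.12)"; python3 -m jog '[[[0,-1,0],[0,0,0],5.8],[[0,-2,0],[0,0,0],5.8],[[0,-3,0],[0,0,0],5.8],[[0,-3,0],[0,0,0],5.8],[[0,0,0],[0,0,0],5.8],[[0,0,0],[0,0,0],5.8]]'; python3 -c "
from h import *
togo(.4415,.0415,.08)
snap('n2',(.5815,-.295,.04))
d=load('side_n2.npz');print(wall(d,(.5815,-.294),.025,.032,.044))"
```

```text
time_s: 7.65
eef_pos: [0.5819, -0.2927, 0.0342]
eef_rot: [-0.536, 0.539, 0.46, -0.459]
wrist_force: [0.3, -0.3, -1.1]
opening: 0.677
t 7.65 pos [ 0.5819 -0.2927  0.0342] F [ 0.3 -0.3 -1.1] open 5.78 | shift cm [ 0.03 -8.58  0.17] turned [ 0.04 -8.58  0.2 ] rotvec [ 0.003  0.005 -0.002]
time_s: 8.15
eef_pos: [0.5807, -0.2919, 0.1296]
eef_rot: [-0.537, 0.538, 0.46, -0.459]
wrist_force: [0.1, 0.9, -1.0]
opening: 0.677
t 8.15 pos [ 0.5807 -0.2919  0.1296] F [ 0.1  0.9 -1. ] open 5.78 | shift cm [30.77  4.94 18.93] turned [30.68  4.96 19.07] rotvec [ 0.001  0.005 -0.   ]
(246, array([ 0.582 , -0.2928]), np.float64(0.0027))
```

View pics/n2.png

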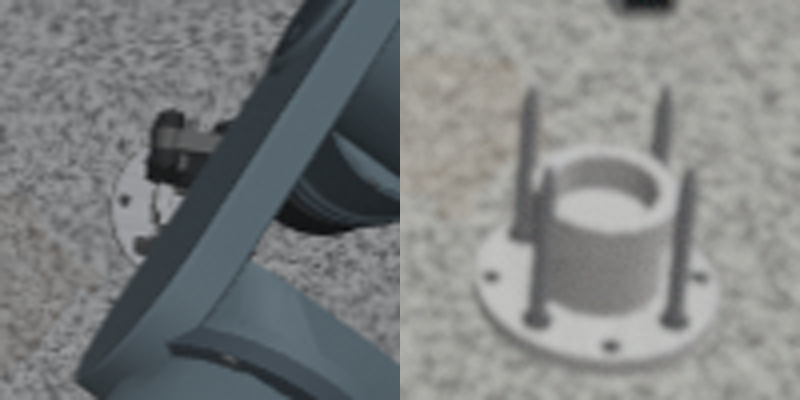

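Picture 7 shows the spacer flat on the seat and centred between the pins. On to the lens.

```bash
python3 -m jog '[[[1.5,0,1],[0,0,0],6],[[2.7,0,1.7],[0,0,0],6],[[3,0,1.9],[0,0,0],6],[[3,0,1.9],[0,0,0],6],[[3,0,1.9],[0,0,0],6],[[3,0,1.9],[0,0,0],6],[[3,0,1.9],[0,0,0],6],[[3,0,1.9],[0,0,0],6],[[3,0.5,1.9],[0,0,0],6],[[2.5,0.5,1.5],[0,0,0],6],[[1.5,0,1],[0,0,0],6],[[0,0,0],[0,0,0],6]]'; python3 -m jog '[[[0,0,0],[0,0,0],6],[[0,0,0],[0,0,0],6]]'; python3 -c "
from h import *
togo(.441,.0415,.06)"
```

```text
time_s: 9.25
eef_pos: [0.4271, 0.039, 0.1058]
eef_rot: [0.545, -0.533, -0.454, 0.462]
wrist_force: [0.7, 0.4, -1.2]
opening: 0.699
time_s: 9.42
eef_pos: [0.4259, 0.0396, 0.1045]
eef_rot: [0.545, -0.531, -0.454, 0.463]
wrist_force: [-0.8, 0.0, 0.3]
opening: 0.703
t 9.42 pos [0.4259 0.0396 0.1045] F [-0.8  0.   0.3] open 6.01 | shift cm [ 0.41  4.42 -1.57] turned [ 0.43  4.45 -1.46] rotvec [-0.023  0.001  0.003]
```

```bash
python3 -m jog '[[[0.2,1.5,-0.8],[-0.023,0,0],6],[[0.2,2,-0.7],[0,0,0],6],[[0,2,0],[0,0,0],6],[[0,2,0],[0,0,0],6],[[0,1,0],[0,0,0],6],[[0,0,0],[0,0,0],6],[[0,0,0],[0,0,0],6]]'; python3 -c "
from h import *
togo(.441,.0415,-.001)"
```

```text
time_s: 10.0
eef_pos: [0.4488, 0.0326, 0.0166]
eef_rot: [-0.539, 0.542, 0.458, -0.454]
wrist_force: [0.2, 0.3, -0.4]
opening: 0.701
t 10.0 pos [0.4488 0.0326 0.0166] F [ 0.2  0.3 -0.4] open 5.98 | shift cm [0.74 1.75 0.93] turned [0.75 1.76 0.91] rotvec [ 0.007 -0.008  0.001]
```

```bash
python3 -m jog '[[[0.5,0,0.6],[0.007,-0.008,0],6],[[0,0,0],[0,0,0],6],[[0,0,0],[0,0,0],6]]'; python3 -c "
from h import *
togo(.441,.0415,-.001)"
```

```text
time_s: 10.25
eef_pos: [0.445, 0.0372, 0.0179]
eef_rot: [-0.539, 0.539, 0.458, -0.457]
wrist_force: [0.0, 0.1, 1.3]
opening: 0.698
t 10.25 pos [0.445  0.0372 0.0179] F [0.  0.1 1.3] open 5.96 | shift cm [0.36 1.89 0.47] turned [0.36 1.89 0.47] rotvec [ 0.001 -0.002  0.001]
```

```bash
python3 -m jog '[[[0.4,0.8,0.5],[0,0,0],6],[[0,0.5,0],[0,0,0],6],[[0,0.4,0],[0,0,0],6],[[0,0,0],[0,0,0],6],[[0,0,0],[0,0,0],6]]'; python3 -c "
from h import *
togo(.441,.0415,-.001)"
```

```text
time_s: 10.67
eef_pos: [0.4418, 0.0427, 0.0011]
eef_rot: [-0.537, 0.54, 0.46, -0.456]
wrist_force: [0.6, 0.2, -0.5]
opening: 0.702
t 10.67 pos [0.4418 0.0427 0.0011] F [ 0.6  0.2 -0.5] open 5.99 | shift cm [-0.13  0.21  0.06] turned [-0.13  0.21  0.06] rotvec [ 0.006 -0.001  0.001]
```

```bash
python3 -m jog '[[[-0.1,0.2,0],[0.006,0,0],6],[[0,0,0],[0,0,0],4],[[0,0,0],[0,0,0],4],[[0,0,0],[0,0,0],4],[[0,0,0],[0,0,0],4],[[0,0,0],[0,0,0],4],[[0,0,0],[0,0,0],4],[[0,0,0],[0,0,0],4]]'; python3 -c "
from h import *
togo(.441,.0415,-.001)"
```

```text
time_s: 11.33
eef_pos: [0.4422, 0.0414, -0.0002]
eef_rot: [0.539, -0.538, -0.458, 0.458]
wrist_force: [-0.0, 0.0, -0.5]
opening: 0.537
t 11.33 pos [ 4.422e-01  4.140e-02 -2.000e-04] F [-0.   0.  -0.5] open 4.59 | shift cm [-0.01  0.08  0.12] turned [-0.01  0.08  0.12] rotvec [-0.001 -0.001  0.001]
```

```bash
python3 -m jog '[[[0,-0.5,0],[0,0,0],4],[[0,-1,0],[0,0,0],4],[[0,-2,0],[0,0,0],4],[[0,-2.5,0],[0,0,0],4],[[0,-2.5,0],[0,0,0],4],[[0,-2,0],[0,0,0],4],[[0,0,0],[0,0,0],4],[[0,0,0],[0,0,0],4]]'; python3 -c "
from h import *
togo(.5805,-.292,.12); snap('l1',(.441,.0415,.115))"
```

```text
time_s: 12.0
eef_pos: [0.4409, 0.0415, 0.1128]
eef_rot: [0.54, -0.538, -0.458, 0.459]
wrist_force: [-0.4, 0.0, -1.2]
opening: 0.544
t 12.0 pos [0.4409 0.0415 0.1128] F [-0.4  0.  -1.2] open 4.65 | shift cm [-30.68  -0.8  -19.13] turned [-30.69  -0.72 -19.11] rotvec [-0.003 -0.001  0.001]
```

View pics/l1.png

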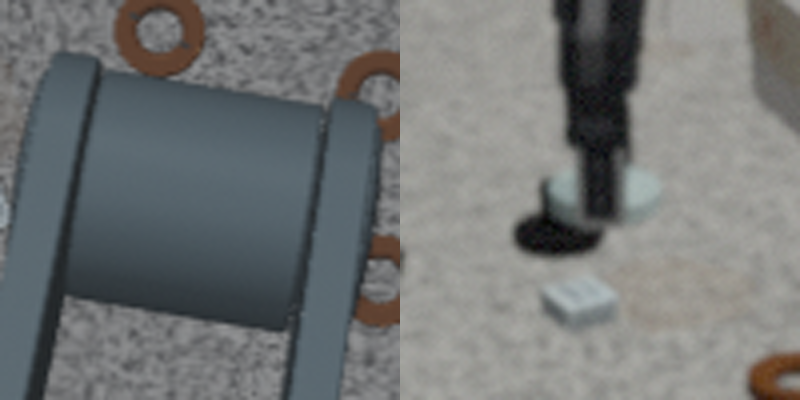

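Picture 8: the lens is held level near the fingertips. Carry it gently.

```bash
python3 -m jog '[[[-1.2,0,-0.8],[0,0,0],4],[[-2,0,-1.3],[0,0,0],4],[[-2.5,-0.1,-1.6],[0,0,0],4],[[-2.5,-0.1,-1.6],[0,0,0],4],[[-2.5,-0.1,-1.6],[0,0,0],4],[[-2.5,-0.1,-1.6],[0,0,0],4],[[-2.5,-0.1,-1.6],[0,0,0],4],[[-2.5,-0.1,-1.6],[0,0,0],4],[[-2.5,-0.1,-1.6],[0,0,0],4],[[-2.5,0,-1.6],[0,0,0],4],[[-2.5,0,-1.5],[0,0,0],4],[[-2,0,-1.2],[0,0,0],4]]'; python3 -m jog '[[[-1,0,-0.5],[0,0,0],4],[[0,0,0],[0,0,0],4],[[0,0,0],[0,0,0],4]]'; python3 -c "
from h import *
togo(.5805,-.292,.11)"
```

```text
time_s: 13.1
eef_pos: [0.5613, -0.2636, 0.0931]
eef_rot: [0.551, -0.524, -0.454, 0.465]
wrist_force: [0.7, 0.3, -0.5]
opening: 0.541
time_s: 13.35
eef_pos: [0.563, -0.2777, 0.0871]
eef_rot: [0.554, -0.522, -0.452, 0.465]
wrist_force: [-1.3, 0.4, -0.3]
opening: 0.538
t 13.35 pos [ 0.563  -0.2777  0.0871] F [-1.3  0.4 -0.3] open 4.59 | shift cm [-1.1  -2.39 -1.85] turned [-1.13 -2.29 -1.96] rotvec [-0.045  0.001  0.016]
```

```bash
python3 -m jog '[[[0,-1.2,0],[-0.045,0,0.016],4],[[-0.7,-0.6,-1],[0,0,0],4],[[0,0,0],[0,0,0],4],[[0,0,0],[0,0,0],4]]'; python3 -c "
from h import *
togo(.5805,-.292,.11)"
```

```text
time_s: 13.68
eef_pos: [0.5678, -0.2784, 0.1002]
eef_rot: [0.542, -0.533, -0.459, 0.46]
wrist_force: [0.1, -0.8, -1.0]
opening: 0.544
t 13.68 pos [ 0.5678 -0.2784  0.1002] F [ 0.1 -0.8 -1. ] open 4.64 | shift cm [-1.14 -1.   -1.46] turned [-1.14 -0.98 -1.47] rotvec [-0.01   0.004  0.006]
```

```bash
python3 -m jog '[[[-0.9,-0.3,-1.2],[-0.01,0.004,0.006],4],[[0,0,0],[0,0,0],4],[[0,0,0],[0,0,0],4]]'; python3 -m jog '[[[-0.4,0,-0.4],[0,0,0],4],[[0,0,0],[0,0,0],4],[[0,0,0],[0,0,0],4]]'; python3 -c "
from h import *
togo(.5805,-.292,.11)
from bench import imaging
d=imaging.camera('side'); print(wall(d,(.5815,-.294),.025,.10,.112))"
```

```text
time_s: 13.93
eef_pos: [0.5767, -0.2845, 0.1016]
eef_rot: [0.539, -0.536, -0.459, 0.459]
wrist_force: [-0.2, -0.4, -1.8]
opening: 0.543
time_s: 14.18
eef_pos: [0.579, -0.2868, 0.1005]
eef_rot: [0.54, -0.535, -0.459, 0.46]
wrist_force: [0.4, -0.2, 0.1]
opening: 0.547
t 14.18 pos [ 0.579  -0.2868  0.1005] F [ 0.4 -0.2  0.1] open 4.67 | shift cm [-0.49 -0.95 -0.23] turned [-0.49 -0.95 -0.23] rotvec [-0.007  0.005  0.005]
(203, array([ 0.5794, -0.2888]), np.float64(0.0033))
```

```bash
python3 -m jog '[[[-0.5,0,-0.2],[-0.007,0.005,0.005],4],[[-0.2,0.5,0],[0,0,0],4],[[0,0.5,0],[0,0,0],4],[[0,0,0],[0,0,0],4],[[0,0,0],[0,0,0],4]]'; python3 -c "
from h import *
togo(.5805,-.292,.047)"
```

```text
time_s: 14.65
eef_pos: [0.5793, -0.2948, 0.0889]
eef_rot: [-0.538, 0.539, 0.458, -0.458]
wrist_force: [-0.5, -0.2, -0.2]
opening: 0.542
t 14.65 pos [ 0.5793 -0.2948  0.0889] F [-0.5 -0.2 -0.2] open 4.63 | shift cm [ 0.3   4.19 -0.07] turned [ 0.3   4.19 -0.07] rotvec [ 0.    -0.001 -0.001]
```

```bash
python3 -m jog '[[[0.3,0.4,-0.1],[0,0,0],4],[[0,0.8,0],[0,0,0],4],[[0,0.8,0],[0,0,0],4],[[0,0.8,0],[0,0,0],4],[[0,0.6,0],[0,0,0],4],[[0,0.3,0],[0,0,0],4],[[0,0,0],[0,0,0],4],[[0,0,0],[0,0,0],4]]'; python3 -c "
from h import *
togo(.5805,-.292,.047)"
```

```text
time_s: 15.32
eef_pos: [0.58, -0.2908, 0.046]
eef_rot: [0.54, -0.538, -0.458, 0.458]
wrist_force: [-0.4, 0.8, -1.1]
opening: 0.542
t 15.32 pos [ 0.58   -0.2908  0.046 ] F [-0.4  0.8 -1.1] open 4.63 | shift cm [-0.11 -0.1  -0.07] turned [-0.11 -0.1  -0.07] rotvec [-0.002 -0.001  0.001]
```

```bash
python3 -m jog '[[[0,0.1,0],[0,0,0],4],[[0,0,0],[0,0,0],4],[[0,0,0],[0,0,0],4]]'; python3 -c "
from h import *
snap('n3',(.5815,-.295,.05),40)
togo(.5805,-.292,.046)
d=load('side_n3.npz'); W=hm(d); m=(np.hypot(W[...,0]-.5815,W[...,1]+.293)<.02)&(W[...,2]>.04)&(W[...,2]<.07)&(d['frame'].min(-1)>90); z=W[...,2][m]; print(m.sum(),np.percentile(z,[10,50,80,90,95]))"
```

```text
time_s: 15.57
eef_pos: [0.5805, -0.2912, 0.0465]
eef_rot: [0.539, -0.538, -0.458, 0.458]
wrist_force: [0.5, -0.1, -0.8]
opening: 0.544
t 15.67 pos [ 0.5805 -0.2912  0.0465] F [-0.4  0.2 -0.3] open 4.63 | shift cm [-0.08  0.05 -0.01] turned [-0.08  0.05 -0.01] rotvec [-0.001 -0.001  0.   ]
117 [0.05547359 0.05645773 0.05722732 0.05753429 0.05769028]
```

View pics/n3.png

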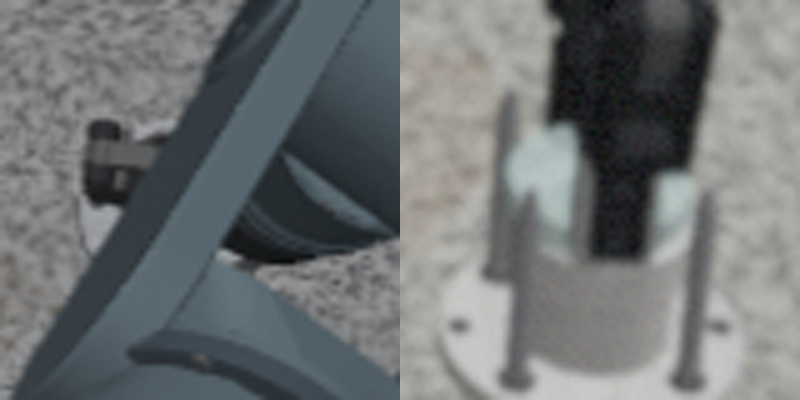

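```bash
cat >> h.py <<'E'
def tilt(d,c,r,z0,z1):
    W=hm(d); m=(np.hypot(W[...,0]-c[0],W[...,1]-c[1])<r)&(W[...,2]>z0)&(W[...,2]<z1)&(d["frame"].min(-1)>80)
    P=W[m]; A=np.c_[P[:,:2]-c[:2],np.ones(len(P))]
    f=lambda p:A@p-P[:,2]; s=least_squares(f,[0,0,P[:,2].mean()],loss="soft_l1",f_scale=.0008)
    return len(P),s.x.round(4),np.std(s.fun).round(4)
E
python3 -c "
from h import *
d=load('side_n3.npz')
print(tilt(d,(.5815,-.292),.023,.05,.07))
W=hm(d); m=(np.hypot(W[...,0]-.5815,W[...,1]+.292)<.025)&(W[...,2]>.05)&(W[...,2]<.075)&(d['frame'].min(-1)>80);P=W[m]
for a,b in((.555,.565),(.565,.575),(.575,.585),(.585,.595),(.595,.61)):
  Q=P[(P[:,0]>a)&(P[:,0]<b)]; print(a,len(Q),Q.mean(0).round(4) if len(Q) else '',np.percentile(Q[:,2],[5,95]).round(4) if len(Q) else '')"
```

```text
(190, array([-0.0033, -0.0092,  0.0565]), np.float64(0.0008))
0.555 64 [ 0.5617 -0.2914  0.0564] [0.0547 0.058 ]
0.565 104 [ 0.5694 -0.2879  0.0566] [0.0553 0.0578]
0.575 21 [ 0.5773 -0.2744  0.0563] [0.0553 0.0573]
0.585 21 [ 0.5933 -0.3109  0.0551] [0.0507 0.0577]
0.595 39 [ 0.5992 -0.3033  0.0557] [0.0515 0.0575]
```

Picture 9: the lens sits inside the pins. Its top plane is flat (slope under 0.01) at 56.5 mm against 56 expected, so I release it.

```bash
python3 -m jog '[[[0,0,0],[0,0,0],4.9],[[0,0,0],[0,0,0],5.3],[[0,0,0],[0,0,0],5.8],[[0,0,0],[0,0,0],5.8],[[0,0,0],[0,0,0],5.8],[[0,-0.5,0],[0,0,0],5.8],[[0,-1,0],[0,0,0],5.8],[[0,-2,0],[0,0,0],5.8],[[0,-2,0],[0,0,0],5.8],[[0,-1,0],[0,0,0],5.8],[[0,0,0],[0,0,0],5.8]]'; python3 -c "
from h import *
togo(.6005,-.031,.06)
from bench import imaging
d=imaging.camera('side'); print(tilt(d,(.5815,-.292),.023,.05,.07),wall(d,(.5815,-.294),.025,.048,.055))"
```

```text
time_s: 16.58
eef_pos: [0.5806, -0.2913, 0.1166]
eef_rot: [0.539, -0.538, -0.458, 0.458]
wrist_force: [0.4, -0.5, 0.4]
opening: 0.681
t 16.58 pos [ 0.5806 -0.2913  0.1166] F [ 0.4 -0.5  0.4] open 5.81 | shift cm [26.01  5.67  2.22] turned [26.01  5.66  2.2 ] rotvec [-0.001 -0.001  0.   ]
(544, array([0.0028, 0.0005, 0.0557]), np.float64(0.0009)) (169, array([ 0.5807, -0.2915]), np.float64(0.0027))
```

```bash
python3 -m jog '[[[1.5,0,0.1],[0,0,0],6],[[2.5,0,0.2],[0,0,0],6],[[3,0,0.3],[0,0,0],6],[[3,0,0.3],[0,0,0],6],[[3,0,0.3],[0,0,0],6],[[3,0,0.3],[0,0,0],6],[[3,0,0.3],[0,0,0],6],[[3,0,0.2],[0,0,0],6],[[2.5,0,0.2],[0,0,0],6],[[1,0,0],[0,0,0],6],[[0,0,0],[0,0,0],6],[[0,0,0],[0,0,0],6]]'; python3 -c "
from h import *
togo(.6007,-.0305,.03)"
```

```text
time_s: 17.63
eef_pos: [0.5911, -0.0148, 0.1033]
eef_rot: [0.546, -0.533, -0.454, 0.461]
wrist_force: [0.7, -0.6, -0.0]
opening: 0.707
t 17.63 pos [ 0.5911 -0.0148  0.1033] F [ 0.7 -0.6 -0. ] open 6.04 | shift cm [-1.43  7.3  -1.35] turned [-1.39  7.33 -1.2 ] rotvec [-0.02  -0.003  0.005]
```

```bash
python3 -m jog '[[[-0.7,1,-0.6],[-0.02,0,0.005],6],[[-0.5,2,-0.4],[0,0,0],6],[[0,2,0],[0,0,0],6],[[0,1.7,0],[0,0,0],6],[[0,0,0],[0,0,0],6],[[0,0,0],[0,0,0],6],[[0,0,0],[0,0,0],6]]'; python3 -c "
from h import *
togo(.6007,-.0305,0)"
```

```text
time_s: 18.22
eef_pos: [0.5988, -0.0371, 0.0333]
eef_rot: [-0.54, 0.541, 0.455, -0.456]
wrist_force: [-0.3, 0.8, 0.0]
opening: 0.701
t 18.22 pos [ 0.5988 -0.0371  0.0333] F [-0.3  0.8  0. ] open 5.99 | shift cm [ 0.69  3.33 -0.08] turned [ 0.68  3.33 -0.09] rotvec [ 0.001 -0.009 -0.003]
```

```bash
python3 -m jog '[[[0.6,0.8,-0.1],[0,-0.009,0],6],[[0,0.8,0],[0,0,0],6],[[0,0.6,0],[0,0,0],6],[[0,0.5,0],[0,0,0],6],[[0,0.3,0],[0,0,0],6],[[0,0,0],[0,0,0],6],[[0,0,0],[0,0,0],6]]'; python3 -c "
from h import *
togo(.6007,-.0305,0)"
```

```text
time_s: 18.8
eef_pos: [0.6037, -0.0322, 0.0039]
eef_rot: [-0.536, 0.541, 0.459, -0.458]
wrist_force: [0.1, -0.5, -0.3]
opening: 0.704
t 18.8 pos [ 0.6037 -0.0322  0.0039] F [ 0.1 -0.5 -0.3] open 6.01 | shift cm [0.12 0.39 0.32] turned [0.12 0.39 0.32] rotvec [ 0.007  0.    -0.003]
```

```bash
python3 -m jog '[[[0.1,0.4,0.3],[0.007,0,-0.003],6],[[0,0,0],[0,0,0],6],[[0,0,0],[0,0,0],6],[[0,0,0],[0,0,0],4],[[0,0,0],[0,0,0],4],[[0,0,0],[0,0,0],4],[[0,0,0],[0,0,0],4],[[0,0,0],[0,0,0],4],[[0,0,0],[0,0,0],4],[[0,0,0],[0,0,0],4]]'; python3 -c "
from h import *
togo(.6007,-.0305,0)"; python3 -m jog '[[[0,-0.5,0],[0,0,0],4],[[0,-1.5,0],[0,0,0],4],[[0,-2.5,0],[0,0,0],4],[[0,-2.5,0],[0,0,0],4],[[0,-2.5,0],[0,0,0],4],[[0,-2,0],[0,0,0],4],[[0,0,0],[0,0,0],4],[[0,0,0],[0,0,0],4]]'; python3 -c "
from h import *
togo(.5805,-.292,.12); snap('r1',(.6,-.031,.12))
print(tilt(load('side_r1.npz'),(.601,-.031),.024,.105,.135))"
```

```text
time_s: 19.63
eef_pos: [0.6015, -0.0307, 0.0011]
eef_rot: [-0.538, 0.539, 0.459, -0.458]
wrist_force: [-0.8, 0.2, -0.0]
opening: 0.53
t 19.63 pos [ 0.6015 -0.0307  0.0011] F [-0.8  0.2 -0. ] open 4.53 | shift cm [0.   0.11 0.09] turned [0.   0.11 0.09] rotvec [ 0.001  0.    -0.   ]
time_s: 20.3
eef_pos: [0.5993, -0.0302, 0.1203]
eef_rot: [0.54, -0.537, -0.458, 0.459]
wrist_force: [-0.5, 1.7, -0.7]
opening: 0.526
t 20.3 pos [ 0.5993 -0.0302  0.1203] F [-0.5  1.7 -0.7] open 4.49 | shift cm [-2.615e+01  2.000e-02 -2.320e+00] turned [-26.15   0.03  -2.33] rotvec [-0.004  0.     0.   ]
(118, array([0.0031, 0.0391, 0.1288]), np.float64(0.0026))
```

View pics/r1.png

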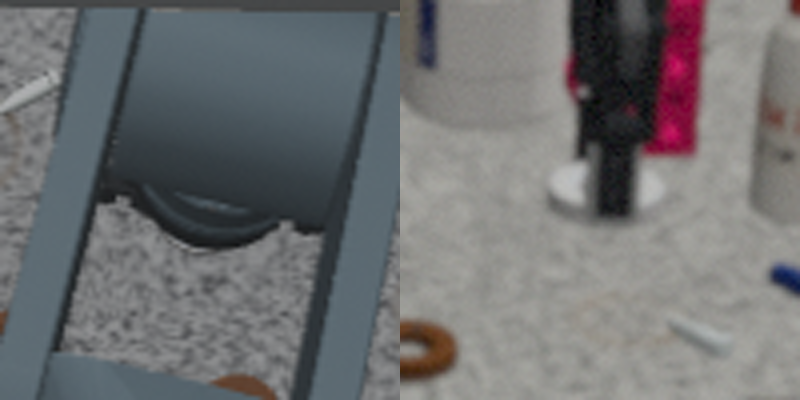

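Picture 10: the retainer is held level. Carry it over.

```bash
python3 -m jog '[[[-1.5,-0.2,-0.1],[0,0,0],4],[[-2.5,-0.2,-0.2],[0,0,0],4],[[-2.8,-0.2,-0.3],[0,0,0],4],[[-2.8,-0.2,-0.3],[0,0,0],4],[[-2.8,0,-0.3],[0,0,0],4],[[-2.8,0,-0.3],[0,0,0],4],[[-2.8,0,-0.3],[0,0,0],4],[[-2.8,0,-0.2],[0,0,0],4],[[-2,0,-0.2],[0,0,0],4],[[-1,0,0],[0,0,0],4],[[0,0,0],[0,0,0],4],[[0,0,0],[0,0,0],4]]'; python3 -c "
from h import *
togo(.5805,-.292,.11)"
```

```text
time_s: 21.4
eef_pos: [0.5708, -0.2717, 0.1035]
eef_rot: [0.551, -0.525, -0.454, 0.464]
wrist_force: [0.0, 0.2, 0.3]
opening: 0.528
t 21.4 pos [ 0.5708 -0.2717  0.1035] F [0.  0.2 0.3] open 4.51 | shift cm [-1.84 -0.72 -1.25] turned [-1.85 -0.65 -1.29] rotvec [-0.037  0.003  0.013]
```

```bash
python3 -m jog '[[[-0.8,-0.3,-0.6],[-0.037,0.003,0.013],4],[[-0.8,0,-0.5],[0,0,0],4],[[0,0,0],[0,0,0],4],[[0,0,0],[0,0,0],4]]';python3 -m jog '[[[0,0,0],[0,0,0],4]]'; python3 -c "
from h import *
togo(.5805,-.292,.06)"
```

```text
time_s: 21.73
eef_pos: [0.5789, -0.284, 0.1033]
eef_rot: [0.54, -0.535, -0.459, 0.46]
wrist_force: [-0.1, 0.7, -1.8]
opening: 0.524
time_s: 21.82
eef_pos: [0.579, -0.283, 0.1031]
eef_rot: [0.54, -0.535, -0.459, 0.46]
wrist_force: [0.4, -0.3, -0.4]
opening: 0.528
t 21.82 pos [ 0.579  -0.283   0.1031] F [ 0.4 -0.3 -0.4] open 4.51 | shift cm [-0.88  4.31 -0.31] turned [-0.86  4.31 -0.29] rotvec [-0.006  0.005  0.004]
```

```bash
python3 -m jog '[[[-0.7,0,-0.2],[-0.006,0.005,0.004],4],[[0,0,0],[0,0,0],4],[[0,0,0],[0,0,0],4]]'; python3 -m jog '[[[-0.3,1,-0.1],[0,0,0],4],[[0,0.8,0],[0,0,0],4],[[0,0,0],[0,0,0],4],[[0,0,0],[0,0,0],4]]';python3 -c "
from h import *
togo(.5805,-.292,.058)
from bench import imaging
d=imaging.camera('side'); print(wall(d,(.5815,-.294),.025,.084,.095))"
```

```text
time_s: 22.07
eef_pos: [0.5804, -0.289, 0.1029]
eef_rot: [0.539, -0.538, -0.459, 0.459]
wrist_force: [0.6, 0.2, -0.1]
opening: 0.529
time_s: 22.4
eef_pos: [0.5809, -0.2924, 0.0829]
eef_rot: [0.539, -0.538, -0.459, 0.459]
wrist_force: [0.1, 0.0, -0.7]
opening: 0.529
t 22.4 pos [ 0.5809 -0.2924  0.0829] F [ 0.1  0.  -0.7] open 4.52 | shift cm [0.03 2.49 0.04] turned [0.03 2.49 0.05] rotvec [-0.001  0.001  0.001]
(250, array([ 0.5811, -0.2934]), np.float64(0.0036))
```

```bash
python3 -m jog '[[[0,0.8,0],[0,0,0],4],[[0,0.8,0],[0,0,0],4],[[0,0.6,0],[0,0,0],4],[[0,0.3,0],[0,0,0],4],[[0,0,0],[0,0,0],4],[[0,0,0],[0,0,0],4]]';python3 -c "
from h import *
togo(.5805,-.292,.057)
from bench import imaging
d=imaging.camera('side'); print(tilt(d,(.5815,-.292),.023,.06,.08))"
```

```text
time_s: 22.95
eef_pos: [0.5812, -0.2925, 0.0567]
eef_rot: [0.538, -0.538, -0.459, 0.459]
wrist_force: [-1.5, 0.0, 1.2]
opening: 0.527
t 22.95 pos [ 0.5812 -0.2925  0.0567] F [-1.5  0.   1.2] open 4.5 | shift cm [ 0.04 -0.03  0.08] turned [ 0.04 -0.03  0.08] rotvec [-0.001  0.001  0.001]
(194, array([-0.0008,  0.001 ,  0.0655]), np.float64(0.0012))
```

Top at 65.5 mm (66 expected) and flat. Release and retreat.

```bash
python3 -m jog '[[[0,0,0],[0,0,0],4.9],[[0,0,0],[0,0,0],5.3],[[0,0,0],[0,0,0],5.8],[[0,0,0],[0,0,0],5.8],[[0,0,0],[0,0,0],5.8],[[0,-0.5,0],[0,0,0],5.8],[[0,-1,0],[0,0,0],5.8],[[0,-2,0],[0,0,0],5.8],[[0,-2,0],[0,0,0],5.8],[[0,-1,0],[0,0,0],5.8],[[0,0,0],[0,0,0],5.8]]'; python3 -c "
from h import *
togo(.4368,.2555,.11)
from bench import imaging
d=imaging.camera('side'); np.savez('side_n4.npz',**d); print(tilt(d,(.5815,-.292),.023,.06,.08),wall(d,(.5815,-.294),.025,.058,.065),wall(d,(.5815,-.294),.025,.048,.055))
# cap by dark mask in both initial views
for n in('top','side'):
  e=load(n+'0.npz'); u,v=proj(e,[.437,.255,.015]).astype(int); m=np.zeros((480,640),np.uint8); m[v-22:v+22,u-22:u+22]=(e['frame'].max(-1)<75)[v-22:v+22,u-22:u+22]
  c=max(cv2.findContours(m,0,2)[0],key=cv2.contourArea); (a,b),r=cv2.minEnclosingCircle(c); print(n,a,b,r,cv2.boundingRect(c),plane(e,(a,b),.008).round(4))"
```

```text
time_s: 23.92
eef_pos: [0.5805, -0.292, 0.1248]
eef_rot: [0.539, -0.537, -0.459, 0.459]
wrist_force: [0.9, 0.0, 0.6]
opening: 0.678
t 23.92 pos [ 0.5805 -0.292   0.1248] F [0.9 0.  0.6] open 5.79 | shift cm [51.78  1.63 22.86] turned [51.75  1.48 22.94] rotvec [-0.003  0.001  0.002]
(431, array([-0.004 , -0.0103,  0.0653]), np.float64(0.0014)) (182, array([ 0.5815, -0.2926]), np.float64(0.0024)) (124, array([ 0.5805, -0.2916]), np.float64(0.0024))
top 194.73843383789062 272.2508850097656 11.762410163879395 (183, 261, 24, 23) [0.436  0.2566 0.008 ]
side 278.0 221.6999969482422 10.885412216186523 (268, 211, 21, 19) [0.4369 0.2607 0.008 ]
```

```bash
python3 -m jog '[[[1.5,0,0.6],[0,0,0],5],[[2.5,0,1],[0,0,0],4.2],[[3,0,1.3],[0,0,0],4.2],[[3,0,1.3],[0,0,0],4.2],[[3,0,1.3],[0,0,0],4.2],[[3,0,1.3],[0,0,0],4.2],[[3,0,1.3],[0,0,0],4.2],[[3,0,1.3],[0,0,0],4.2],[[3,0,1.3],[0,0,0],4.2],[[3,0,1.3],[0,0,0],4.2],[[3,0,1.3],[0,0,0],4.2],[[3,0,1.3],[0,0,0],4.2]]'; python3 -m jog '[[[3,0,1.3],[0,0,0],4.2],[[3,0,1.3],[0,0,0],4.2],[[3,0,1.3],[0,0,0],4.2],[[2,0,1],[0,0,0],4.2],[[1,0,0.5],[0,0,0],4.2],[[0,0,0],[0,0,0],4.2],[[0,0,0],[0,0,0],4.2]]'; python3 -c "
from h import *
togo(.4365,.2555,.08)"
```

```text
time_s: 24.97
eef_pos: [0.4824, 0.0758, 0.1156]
eef_rot: [0.544, -0.538, -0.453, 0.457]
wrist_force: [1.3, 0.5, 0.6]
opening: 0.493
time_s: 25.55
eef_pos: [0.4401, 0.2146, 0.111]
eef_rot: [0.544, -0.534, -0.453, 0.462]
wrist_force: [0.6, 0.0, 0.1]
opening: 0.491
t 25.55 pos [0.4401 0.2146 0.111 ] F [0.6 0.  0.1] open 4.19 | shift cm [3.97 3.11 0.96] turned [3.98 3.1  1.01] rotvec [-0.019 -0.003 -0.   ]
```

```bash
python3 -m jog '[[[2,0.5,0.5],[-0.019,-0.003,0],4.2],[[2,0.5,0.4],[0,0,0],4.2],[[0,1,0],[0,0,0],4.2],[[0,0.8,0],[0,0,0],4.2],[[0,0,0],[0,0,0],4.2],[[0,0,0],[0,0,0],4.2]]'; python3 -c "
from h import *
togo(.4365,.2555,.012)"
```

```text
time_s: 26.05
eef_pos: [0.4389, 0.2506, 0.0793]
eef_rot: [-0.539, 0.54, 0.456, -0.458]
wrist_force: [0.0, -0.2, -0.2]
opening: 0.491
t 26.05 pos [0.4389 0.2506 0.0793] F [ 0.  -0.2 -0.2] open 4.19 | shift cm [0.47 6.73 0.32] turned [0.45 6.73 0.32] rotvec [-0.001 -0.005 -0.003]
```

```bash
python3 -m jog '[[[0.4,1,0.3],[0,-0.005,-0.003],4.2],[[0,1.5,0],[0,0,0],4.2],[[0,1.5,0],[0,0,0],4.2],[[0,1.2,0],[0,0,0],4.2],[[0,0.5,0],[0,0,0],4.2],[[0,0.3,0],[0,0,0],4.2],[[0,0,0],[0,0,0],4.2],[[0,0,0],[0,0,0],4.2]]'; python3 -c "
from h import *
togo(.4365,.2555,.012);snap('c1',(.4365,.2555,.03),30)"
```

```text
time_s: 26.72
eef_pos: [0.4383, 0.2514, 0.0157]
eef_rot: [-0.54, 0.54, 0.457, -0.456]
wrist_force: [0.4, -0.4, -0.1]
opening: 0.49
t 26.72 pos [0.4383 0.2514 0.0157] F [ 0.4 -0.4 -0.1] open 4.18 | shift cm [0.38 0.37 0.24] turned [0.38 0.37 0.24] rotvec [ 0.001 -0.006  0.001]
```

View pics/c1.png

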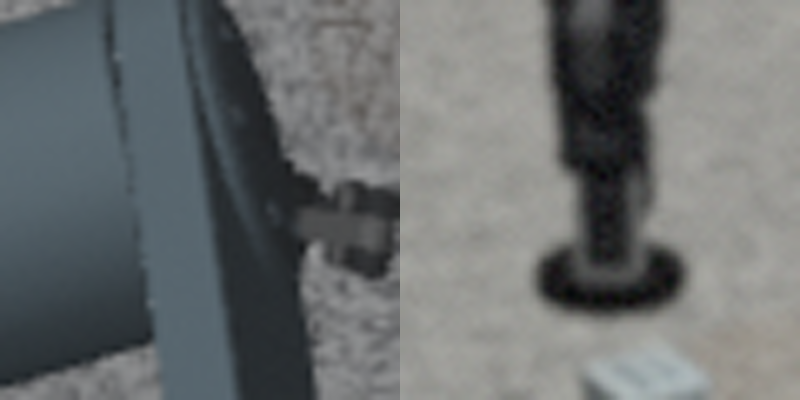

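Picture 11: the fingers straddle the knob (disc centre 612, finger 612). Trim, close and lift.

```bash
python3 -m jog '[[[0.4,0.2,0.1],[0,-0.006,0],4.2],[[0,0,0],[0,0,0],4.2],[[0,0,0],[0,0,0],4.2],[[0,0,0],[0,0,0],2.5],[[0,0,0],[0,0,0],1],[[0,0,0],[0,0,0],1],[[0,0,0],[0,0,0],1],[[0,0,0],[0,0,0],1],[[0,0,0],[0,0,0],1],[[0,0,0],[0,0,0],1],[[0,0,0],[0,0,0],1]]'; python3 -c "
from h import *
togo(.4365,.2555,.012)"; python3 -m jog '[[[0,-0.5,0],[0,0,0],1],[[0,-1.5,0],[0,0,0],1],[[0,-2.5,0],[0,0,0],1],[[0,-2.5,0],[0,0,0],1],[[0,-2.5,0],[0,0,0],1],[[0,-2,0],[0,0,0],1],[[0,0,0],[0,0,0],1],[[0,0,0],[0,0,0],1]]'; python3 -c "
from h import *
togo(.5805,-.292,.13); snap('c2',(.4365,.2555,.13))"
```

```text
time_s: 27.73
eef_pos: [0.44, 0.2571, 0.0164]
eef_rot: [-0.537, 0.539, 0.461, -0.456]
wrist_force: [0.3, -0.1, 0.5]
opening: 0.2
t 27.73 pos [0.44   0.2571 0.0164] F [ 0.3 -0.1  0.5] open 1.71 | shift cm [-0.21  0.44  0.33] turned [-0.21  0.44  0.32] rotvec [0.006 0.002 0.003]
time_s: 28.4
eef_pos: [0.4371, 0.2559, 0.1362]
eef_rot: [-0.538, 0.538, 0.459, -0.458]
wrist_force: [-0.2, -0.3, -0.6]
opening: 0.207
t 28.4 pos [0.4371 0.2559 0.1362] F [-0.2 -0.3 -0.6] open 1.76 | shift cm [-51.82   0.6  -22.85] turned [-51.79   0.62 -22.92] rotvec [0.001 0.001 0.001]
```

View pics/c2.png

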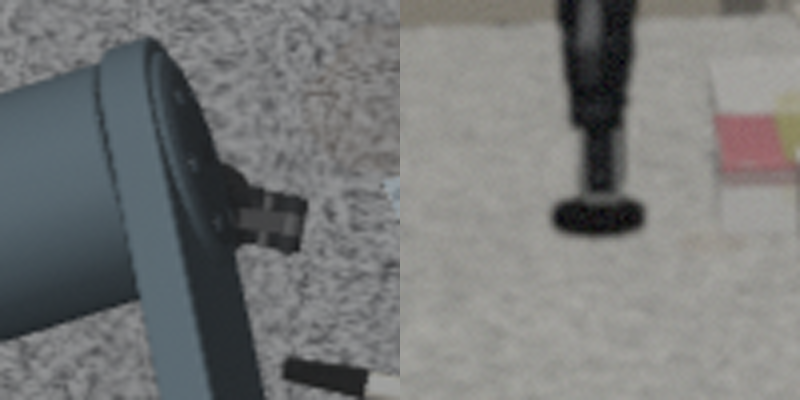

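Picture 12: the cap is held level, so carry it to the nest.

```bash
python3 -m jog '[[[-1.5,0,-0.6],[0,0,0],1],[[-2.5,0,-1],[0,0,0],1],[[-3,0,-1.3],[0,0,0],1],[[-3,0,-1.3],[0,0,0],1],[[-3,0,-1.3],[0,0,0],1],[[-3,0,-1.3],[0,0,0],1],[[-3,0,-1.3],[0,0,0],1],[[-3,0,-1.3],[0,0,0],1],[[-3,0,-1.3],[0,0,0],1],[[-3,0,-1.3],[0,0,0],1],[[-3,0,-1.3],[0,0,0],1],[[-3,0,-1.3],[0,0,0],1]]'; python3 -m jog '[[[-3,-0.3,-1.3],[0,0,0],1],[[-3,-0.3,-1.3],[0,0,0],1],[[-3,-0.3,-1.3],[0,0,0],1],[[-2,0,-1],[0,0,0],1],[[-1,0,-0.5],[0,0,0],1],[[0,0,0],[0,0,0],1],[[0,0,0],[0,0,0],1]]'; python3 -c "
from h import *
togo(.5805,-.292,.12)"
```

```text
time_s: 29.5
eef_pos: [0.517, -0.1115, 0.114]
eef_rot: [0.545, -0.527, -0.454, 0.468]
wrist_force: [1.5, 0.4, 0.0]
opening: 0.204
time_s: 30.08
eef_pos: [0.5471, -0.2481, 0.1071]
eef_rot: [0.553, -0.522, -0.45, 0.468]
wrist_force: [-0.7, 0.1, -0.5]
opening: 0.199
t 30.08 pos [ 0.5471 -0.2481  0.1071] F [-0.7  0.1 -0.5] open 1.7 | shift cm [-3.81 -1.52 -3.91] turned [-3.8  -1.29 -4.  ] rotvec [-0.051  0.003  0.009]
```

```bash
python3 -m jog '[[[-0.5,-1,-0.5],[-0.05,0.003,0.009],1],[[-1.2,-0.3,-1.3],[0,0,0],1],[[-1.2,0,-1.3],[0,0,0],1],[[0,0,0],[0,0,0],1],[[0,0,0],[0,0,0],1],[[0,0,0],[0,0,0],1]]'; python3 -c "
from h import *
togo(.5805,-.292,.11)"
```

```text
time_s: 30.58
eef_pos: [0.5698, -0.2694, 0.114]
eef_rot: [0.542, -0.531, -0.46, 0.461]
wrist_force: [-0.3, -0.1, -1.2]
opening: 0.202
t 30.58 pos [ 0.5698 -0.2694  0.114 ] F [-0.3 -0.1 -1.2] open 1.72 | shift cm [-2.07  0.37 -1.4 ] turned [-2.06  0.4  -1.42] rotvec [-0.012  0.008  0.009]
```

```bash
python3 -m jog '[[[-1,0,-0.7],[-0.012,0.008,0.009],1],[[-0.9,0,-0.6],[0,0,0],1],[[0,0,0],[0,0,0],1],[[0,0,0],[0,0,0],1],[[0,0,0],[0,0,0],1]]'; python3 -c "
from h import *
togo(.5805,-.292,.082)"
```

```text
time_s: 31.0
eef_pos: [0.5794, -0.2883, 0.1129]
eef_rot: [0.538, -0.538, -0.459, 0.459]
wrist_force: [-0.0, -0.0, -0.5]
opening: 0.205
t 31.0 pos [ 0.5794 -0.2883  0.1129] F [-0.  -0.  -0.5] open 1.75 | shift cm [-0.35  3.09 -0.17] turned [-0.35  3.09 -0.16] rotvec [-0.001  0.002  0.   ]
```

```bash
python3 -m jog '[[[-0.4,0.5,-0.2],[0,0,0],1],[[0,0.3,0],[0,0,0],1],[[0,0,0],[0,0,0],1],[[0,0,0],[0,0,0],1]]'; python3 -c "
from h import *
togo(.5805,-.292,.082)
from bench import imaging
d=imaging.camera('side'); np.savez('side_c3.npz',**d); W=hm(d); m=(np.hypot(W[...,0]-.5805,W[...,1]+.292)<.034)&(W[...,2]>.08)&(W[...,2]<.105)&(d['frame'].max(-1)<80)
P=W[m]; print(len(P),P.min(0).round(4),P.max(0).round(4))
P=P[np.hypot(P[:,0]-.5805,P[:,1]+.292)>.016]; P=P[P[:,1]<-.295]; Q=P[P[:,2]<.0955]
s=least_squares(lambda p:np.hypot(Q[:,0]-p[0],Q[:,1]-p[1])-.025,[.58,-.292],loss='soft_l1',f_scale=.001); print(len(Q),s.x.round(4),Q[:,2].min())"
```

```text
time_s: 31.33
eef_pos: [0.5805, -0.293, 0.1038]
eef_rot: [0.539, -0.537, -0.458, 0.459]
wrist_force: [0.5, -0.3, 0.4]
opening: 0.207
t 31.33 pos [ 0.5805 -0.293   0.1038] F [ 0.5 -0.3  0.4] open 1.76 | shift cm [0.09 2.18 0.02] turned [0.1  2.18 0.02] rotvec [-0.002  0.002  0.001]
541 [ 0.5521 -0.3188  0.0875] [ 0.6002 -0.2695  0.1048]
234 [ 0.577  -0.2913] 0.08749298659439782
```

```bash
python3 -m jog '[[[0.1,0.3,-0.3],[0,0,0],1],[[0,0.5,0],[0,0,0],1],[[0,0.5,0],[0,0,0],1],[[0,0.4,0],[0,0,0],1],[[0,0,0],[0,0,0],1],[[0,0,0],[0,0,0],1]]'; python3 -c "
from h import *
togo(.5835,-.292,.082)
snap('c4',(.5815,-.295,.07),40)"
```

```text
time_s: 31.88
eef_pos: [0.5837, -0.2917, 0.0845]
eef_rot: [0.539, -0.537, -0.459, 0.459]
wrist_force: [0.2, 0.1, 0.2]
opening: 0.201
t 31.88 pos [ 0.5837 -0.2917  0.0845] F [0.2 0.1 0.2] open 1.72 | shift cm [-0.03  0.25  0.02] turned [-0.03  0.25  0.02] rotvec [-0.003  0.002  0.001]
```

View pics/c4.png

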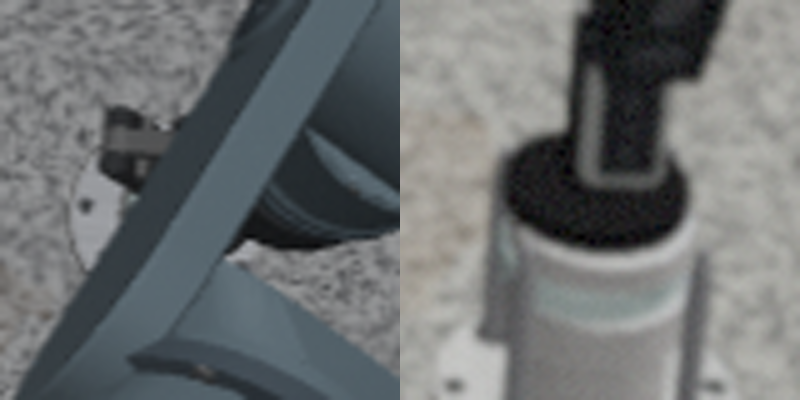

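Picture 13: the cap is over the ring (centre ~597 against ~600) and about 2 mm above it. Lower, release and rise.

```bash
python3 -m jog '[[[0,0.2,0],[0,0,0],1],[[0,0.1,0],[0,0,0],1],[[0,0,0],[0,0,0],1],[[0,0,0],[0,0,0],1]]'; python3 -m jog '[[[0,0,0],[0,0,0],2],[[0,0,0],[0,0,0],2.8],[[0,0,0],[0,0,0],3.6],[[0,0,0],[0,0,0],3.6],[[0,0,0],[0,0,0],3.6],[[0,-0.5,0],[0,0,0],3.6],[[0,-1.5,0],[0,0,0],3.6],[[0,-2.5,0],[0,0,0],3.6],[[0,-2.5,0],[0,0,0],3.6],[[0,-2,0],[0,0,0],3.6],[[0,0,0],[0,0,0],3.6],[[0,0,0],[0,0,0],3.6]]'; python3 -c "
from h import *
togo(.58,-.292,.2)
snap('f1',(.5815,-.295,.07),40)
d=load('side_f1.npz');W=hm(d)
def circ(z0,z1,dark,r,rmin):
  m=(np.hypot(W[...,0]-.581,W[...,1]+.292)<.034)&(W[...,2]>z0)&(W[...,2]<z1)&((d['frame'].max(-1)<80)==dark)
  P=W[m]; P=P[(np.hypot(P[:,0]-.581,P[:,1]+.292)>rmin)&(P[:,1]<-.292)]
  s=least_squares(lambda p:np.hypot(P[:,0]-p[0],P[:,1]-p[1])-r,[.581,-.292],loss='soft_l1',f_scale=.001); return len(P),s.x.round(4)
print('cap',circ(.066,.073,True,.025,.018),'ret',circ(.058,.065,False,.025,.018),'lens',circ(.048,.055,False,.025,.018),'spacer',circ(.032,.045,False,.025,.018))
m=(np.hypot(W[...,0]-.581,W[...,1]+.292)<.024)&(W[...,2]>.06)&(W[...,2]<.12)&(d['frame'].max(-1)<80)
P=W[m]; print('knob top',np.percentile(P[:,2],[98,100])); Q=P[(np.hypot(P[:,0]-.581,P[:,1]+.292)>.014)&(P[:,2]<.08)]; A=np.c_[Q[:,0]-.581,Q[:,1]+.292,np.ones(len(Q))]; print('cap plane',np.linalg.lstsq(A,Q[:,2],rcond=None)[0].round(4))
for n,c in dict(petri=(.46,-.152,.015,.029),box=(.44,.164,.014,.02)).items():
  for k,e in(('0',load('side0.npz')),('1',d)):
    V=hm(e); mm=(np.hypot(V[...,0]-c[0],V[...,1]-c[1])<c[3]+.02)&(V[...,2]>c[2]*.5)&(V[...,2]<.03); print(n,k,mm.sum(),V[mm].mean(0).round(4))"
```

```text
time_s: 32.32
eef_pos: [0.5843, -0.2922, 0.0828]
eef_rot: [0.538, -0.538, -0.459, 0.459]
wrist_force: [0.2, -0.4, -0.8]
opening: 0.208
time_s: 33.32
eef_pos: [0.5836, -0.2918, 0.1768]
eef_rot: [0.539, -0.537, -0.458, 0.459]
wrist_force: [-0.1, 0.1, -0.4]
opening: 0.424
t 33.32 pos [ 0.5836 -0.2918  0.1768] F [-0.1  0.1 -0.4] open 3.62 | shift cm [-0.07 -2.32  0.36] turned [-0.08 -2.32  0.35] rotvec [-0.003  0.002  0.001]
cap (135, array([ 0.581 , -0.2911])) ret (156, array([ 0.5818, -0.2929])) lens (132, array([ 0.5809, -0.2915])) spacer (247, array([ 0.5821, -0.2927]))
knob top [0.10031396 0.10132466]
cap plane [0.0155 0.0195 0.0735]
petri 0 727 [ 0.4593 -0.1558  0.0139]
petri 1 725 [ 0.4593 -0.1558  0.0138]
box 0 141 [0.4388 0.1577 0.0121]
box 1 143 [0.4389 0.1576 0.012 ]
```

View pics/f1.png

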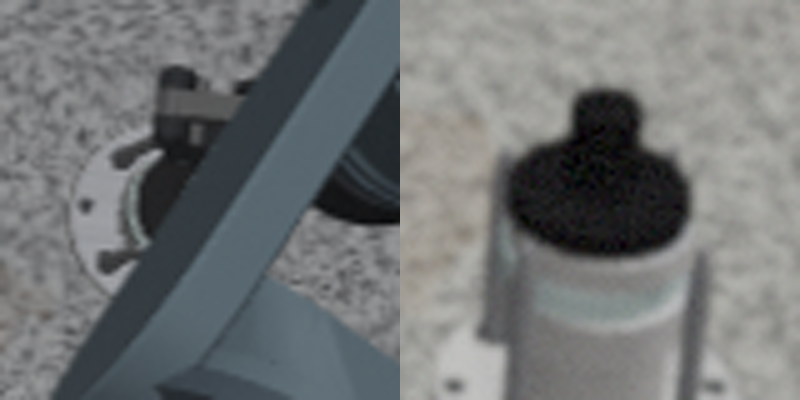

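Picture 14: the stack is complete. The knob top stands at 100 mm as expected, the layers are within about 2 mm of the axis, the fingers are clear, and the bystanders haven't moved. Handing in.

```bash
python3 -c "
from bench import ctrl
print(ctrl.hand_in())"
```

```text
the job is handed in; nothing more can be done
None
```

I stacked the spacer, lens blank, retaining ring and cover in that order on the nest's seat and handed the job in at about 33 s of the 88 s allowed. The hand-in reports no verdict, so what follows rests on my own last measurements.

- **Position:** all four parts fit within about 2 mm of each other and about 3 mm of the nest's axis (limit 9 mm).
- **Heights:** in the side view the lens top stood at 55.7 mm, the ring top at 65.3 mm and the knob top at about 100 mm. The expected values are 56, 66 and 100 mm.
- **Flatness:** the lens was flat within 0.003 rad, the ring within about 0.011 rad and the cover within about 0.025 rad (limit 0.12 rad). The spacer I judged flat by eye only.
- **Lens handling:** it was lowered until its measured height matched the spacer's top, then released, with no drop.
- **Bystanders:** the petri dish and coverslip box show no movement (within 0.2 mm). The gripper is well clear above the stack.
- **Disagreements:** the two cameras and the robot differed by 2–4 mm in y, so I aligned the parts relative to each other in the side view. The arm hid the nest from the top camera, so the final check rests on the side view alone. The opening reading is not linear: a 50 mm part reads about 46 mm. The cover was gripped about 3 mm off centre, and I corrected this before lowering it.

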